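Unload the glaze firing

TASK

Unload the firing: take the glaze-sample hangers one at a time in the order blue, green, yellow (skip a missing one), hook each over the white stretch of the rail and then, without lifting it off, slide it along until it hangs centred on the band of its own colour. Drop every cracked terracotta beaker into the red crate, at any moment you like. Leave the sound glazed beaker and bowl standing where they are.

Things in the scene. Friction and masses are not known exactly. Their poses are not given: they have to be found in the camera images.
- hanger_blue: loose blue glaze-sample hanger, 166 tall, 280 g, on the kiln shelf; may be absent. Origin: centre of underside; z up. Blue foot 56 x 56 x 10, upright blue tile 56 (y) x 10 (x) to z 56, a steel strap hook above (see its hook point), and on top of it a wooden grip tab 14 (x) x 26 (y), z 123 to 166 over x = y = 0: pinch it across x from above (all sizes in mm)
- hanger_blue_hook (a point): point that lies on the rail's axis when the blue hanger hangs: (0, 0, 114) in its frame, same axes. The strap, 22 wide (y), 4 thick, rises at x = -18 from z 60 to 112, over a roof-shaped crown (peak z 126, x = 0), and ends in a lip at x = +18 down to z 95: the rail enters from +x between z 60 and 95, then the hanger is lowered (mm)
- hanger_green: loose green glaze-sample hanger, 166 tall, 280 g, on the kiln shelf; may be absent. Origin: centre of underside; z up. Green foot 56 x 56 x 10, upright green tile 56 (y) x 10 (x) to z 56, a steel strap hook above (see its hook point), and on top of it a wooden grip tab 14 (x) x 26 (y), z 123 to 166 over x = y = 0: pinch it across x from above (all sizes in mm)
- hanger_green_hook (a point): point that lies on the rail's axis when the green hanger hangs: (0, 0, 114) in its frame, same axes. The strap, 22 wide (y), 4 thick, rises at x = -18 from z 60 to 112, over a roof-shaped crown (peak z 126, x = 0), and ends in a lip at x = +18 down to z 95: the rail enters from +x between z 60 and 95, then the hanger is lowered (mm)
- hanger_yellow: loose yellow glaze-sample hanger, 166 tall, 280 g, on the kiln shelf; may be absent. Origin: centre of underside; z up. Yellow foot 56 x 56 x 10, upright yellow tile 56 (y) x 10 (x) to z 56, a steel strap hook above (see its hook point), and on top of it a wooden grip tab 14 (x) x 26 (y), z 123 to 166 over x = y = 0: pinch it across x from above (all sizes in mm)
- hanger_yellow_hook (a point): point that lies on the rail's axis when the yellow hanger hangs: (0, 0, 114) in its frame, same axes. The strap, 22 wide (y), 4 thick, rises at x = -18 from z 60 to 112, over a roof-shaped crown (peak z 126, x = 0), and ends in a lip at x = +18 down to z 95: the rail enters from +x between z 60 and 95, then the hanger is lowered (mm)
- rail: sample rail, fixed: round steel bar 12 thick along its own y, axis 160 above the table, 400 long, on two posts at y = +-190 with feet 100 (x) x 40. Origin: on the table under the middle; x points away from the robot. Three coloured bands and, at the +y end, a white stretch (all sizes in mm)
- load_zone (a point): middle of the white loading stretch (80 long, along y), on the rail's axis; axes as the rail's (mm)
- band_blue (a point): middle of the blue band (34 long) on the rail's axis, farthest from the white stretch; axes as the rail's (mm)
- band_green (a point): middle of the green band (34 long) on the rail's axis, in the middle; axes as the rail's (mm)
- band_yellow (a point): middle of the yellow band (34 long) on the rail's axis, nearest to the white stretch; axes as the rail's (mm)
- reject0: loose cracked beaker: bare terracotta with black jagged cracks, open cup, 56 across the rim, 48 across the foot, 66 tall, wall 4, 140 g, upright on the plywood ware board; may be absent. Origin: centre of its underside; z up (all sizes in mm)
- reject1: loose cracked beaker: bare terracotta with black jagged cracks, open cup, 56 across the rim, 48 across the foot, 66 tall, wall 4, 140 g, upright on the plywood ware board; may be absent. Origin: centre of its underside; z up (all sizes in mm)
- reject2: loose cracked beaker: bare terracotta with black jagged cracks, open cup, 56 across the rim, 48 across the foot, 66 tall, wall 4, 140 g, upright on the plywood ware board; may be absent. Origin: centre of its underside; z up (all sizes in mm)
- sound_beaker: loose sound beaker of the same shape, white glazed, on the ware board. Origin: centre of its underside (all sizes in mm)
- pinch_bowl: loose sound blue bowl, 64 across, 32 tall, on the kiln shelf. Origin: centre of its underside (all sizes in mm)
- reject_crate: red open crate, fixed: 220 (x) x 200 (y) x 85 tall, walls 5. Origin: centre of its underside (all sizes in mm)
- kiln_shelf: buff kiln shelf slab, fixed: 200 x 400 x 12. Origin: centre of its underside (all sizes in mm)
- ware_board: plywood board, fixed: 240 x 250 x 10. Origin: centre of its underside (all sizes in mm)
Mind the look-alikes: they are no part of the job. There is more than one size of the hanger_yellow; the job needs the smaller.

How it is judged:
On the way, in this order (a step that is already met when the one before it is completed fails the run):
1. the blue hanger, if there is one, hangs hooked over the white stretch of the rail (x of hanger_blue_hook in the frame of load_zone between -0.008 and 0.008 m and z of hanger_blue_hook in the frame of load_zone between -0.008 and 0.008 m and y of hanger_blue_hook in the frame of load_zone between -0.045 and 0.045 m and angle between hanger_blue's own z axis and vertical below 0.2 rad), for 0.2 s.
2. then it hangs at the blue band (x of hanger_blue_hook in the frame of band_blue between -0.008 and 0.008 m and z of hanger_blue_hook in the frame of band_blue between -0.008 and 0.008 m and y of hanger_blue_hook in the frame of band_blue between -0.012 and 0.012 m and angle between hanger_blue's own z axis and vertical below 0.2 rad), for 0.2 s.
3. the green hanger, if there is one, hangs hooked over the white stretch of the rail (x of hanger_green_hook in the frame of load_zone between -0.008 and 0.008 m and z of hanger_green_hook in the frame of load_zone between -0.008 and 0.008 m and y of hanger_green_hook in the frame of load_zone between -0.045 and 0.045 m and angle between hanger_green's own z axis and vertical below 0.2 rad), for 0.2 s.
4. then it hangs at the green band (x of hanger_green_hook in the frame of band_green between -0.008 and 0.008 m and z of hanger_green_hook in the frame of band_green between -0.008 and 0.008 m and y of hanger_green_hook in the frame of band_green between -0.012 and 0.012 m and angle between hanger_green's own z axis and vertical below 0.2 rad), for 0.2 s.
5. the yellow hanger, if there is one, hangs hooked over the white stretch of the rail (x of hanger_yellow_hook in the frame of load_zone between -0.008 and 0.008 m and z of hanger_yellow_hook in the frame of load_zone between -0.008 and 0.008 m and y of hanger_yellow_hook in the frame of load_zone between -0.045 and 0.045 m and angle between hanger_yellow's own z axis and vertical below 0.2 rad), for 0.2 s.
6. then it hangs at the yellow band (x of hanger_yellow_hook in the frame of band_yellow between -0.008 and 0.008 m and z of hanger_yellow_hook in the frame of band_yellow between -0.008 and 0.008 m and y of hanger_yellow_hook in the frame of band_yellow between -0.012 and 0.012 m and angle between hanger_yellow's own z axis and vertical below 0.2 rad), for 0.2 s.
At the end, for the whole second after the job is handed in: Each hanger present hangs upright (0.2 rad) on the rail, within 12 mm of the middle of the band of its colour along the rail and with its hook point within 8 mm of the rail's axis; each cracked beaker lies in the red crate, origin under 80 mm above the crate's underside; all at rest (40 mm/s) (all of step 2 and all of step 4 and all of step 6 and linear speed of each of hanger_blue, hanger_green, hanger_yellow, reject0, reject1, reject2 below 0.04 m/s and x of reject0 in the frame of reject_crate between -0.105 and 0.105 m and y of reject0 in the frame of reject_crate between -0.095 and 0.095 m and z of each of reject0, reject1, reject2 in the frame of reject_crate below 0.08 m and x of reject1 in the frame of reject_crate between -0.105 and 0.105 m and y of reject1 in the frame of reject_crate between -0.095 and 0.095 m and x of reject2 in the frame of reject_crate between -0.105 and 0.105 m and y of reject2 in the frame of reject_crate between -0.095 and 0.095 m); the robot touches nothing.
It fails at once if a sound beaker is shifted by more than 50 mm or tipped over (distance of sound_beaker from where it was at the start of the episode above 0.05 m or angle between sound_beaker's own z axis and vertical above 0.6 rad).
It fails at once if a sound bowl is shifted by more than 50 mm or tipped over (distance of pinch_bowl from where it was at the start of the episode above 0.05 m or angle between pinch_bowl's own z axis and vertical above 0.6 rad).
It fails at once if the blue hanger is lifted over the banded part of the rail instead of being slid along it (y of hanger_blue_hook in the frame of load_zone between -0.3 and -0.055 m and z of hanger_blue_hook in the frame of load_zone above 0.022 m and x of hanger_blue_hook in the frame of load_zone between -0.02 and 0.03 m).
It fails at once if the green hanger is lifted over the banded part of the rail instead of being slid along it (y of hanger_green_hook in the frame of load_zone between -0.3 and -0.055 m and z of hanger_green_hook in the frame of load_zone above 0.022 m and x of hanger_green_hook in the frame of load_zone between -0.02 and 0.03 m).
It fails at once if the yellow hanger is lifted over the banded part of the rail instead of being slid along it (y of hanger_yellow_hook in the frame of load_zone between -0.3 and -0.055 m and z of hanger_yellow_hook in the frame of load_zone above 0.022 m and x of hanger_yellow_hook in the frame of load_zone between -0.02 and 0.03 m).
Of hanger_blue, hanger_green, hanger_yellow only 2 to 3 are there at a start; the rules pass over those that are not, and their reading is None.
Of reject0, reject1, reject2 only 2 to 3 are there at a start; the rules pass over those that are not, and their reading is None.
At some moment in a run one of reject0, reject1, reject2 may be knocked a few centimetres aside while the robot is not near it.
It also fails if it takes over 210 s, if anything falls off the work surface, if the arm or the gripper's body presses on something with over 40 N, if the wrist force passes 120 N, or if a joint passes its speed limit or range.

ROBOT

A 6-joint arm with a two-finger parallel gripper is mounted at the origin on the work surface. World frame = base frame: x ahead of the robot, y to its left, z up, the work surface at z = 0. Lengths are in m, angles in rad, forces in N, time in s.
With the tool pointing down it reaches from about 0.25 to 0.725 m from the base axis. Payload 4 kg.
Tool frame: the origin (TCP) lies on the centre line of the jaws, within the pads' length; the fingertips stand 17 mm ahead of it and the grasp point (between the pads) lies 2 mm behind it; z points along the fingers, x is the direction in which the jaws open and shut, and the axes are right-handed (so a half turn about z gives the same grasp; the last joint's range is limited). The gripper opens to 85 mm and grips with 20 to 120 N. Pads are 22 mm wide; open, the fingers measure 114 mm over their backs; the gripper's body (76 mm by 85 mm) begins 54 mm behind the grasp point. The pads swing forward as they close: fully open they stand 13 mm farther back than shut.
Start: joints at [-1.322, 0.241, 0.005, 1.335, 0, 1.571], TCP at [0.123, -0.485, 0.248] pointing down, gripper open.
Joint ranges: [-2.72, 2.72], [-1.05, 1.87], [-1.09, 1.28], [-1.99, 2.15], [-1.42, 1.44], [-3.14, 3.14]. Speed limits (rad/s): [2.79, 2.79, 3.14, 3.14, 3.14, 3.14].

INTERFACE

Orientations are given as a unit quaternion [x, y, z, w].
In Python, from workcell import bot gives the robot as it stands.
- The arm moves only by the tool jog_arm, never from a script. Its arguments are lists of equal length, an entry for each row: "jaw": the closure, from 0 (fully open) to 1 (shut); "linear": the shift along the tool's x, y, z in m, a list of three; "delta_rot": the turn, a rotation vector about the tool's x, y, z in degrees, a list of three. A call has exactly 8 rows; each row is the pose to reach, as a shift and turn from the pose commanded when the call began, along the tool's axes at that moment; what a row does not reach only later rows make up. A row lasts 1/12 s, in which the tool goes at most 41.7 mm and 7.16 degrees, less where a joint would pass 70% of its speed; a pose out of reach is approached as far as the arm can. A call with a gripper value outside its range is refused whole. The fingers move at their own pace and stop on an object; the grip force is fixed at half the most. Time passes only in rows, so rows that repeat a pose let the fingers close, or fill a call up. It gives the time, the measured TCP pose, the force and the opening at its end, in the units of the state.
- bot.get_obs(): the state, without advancing time (a new reading comes with each control period).
- bot.camera(name): name is "scene" or "top" or "wrist"; returns (picture, depth): 420x560x3 uint8, red, green, blue; 420x560 float32, m along the optical axis (not along the pixel's ray), 0 where there is no reading.
- bot.calibration(name): a dict with "fovy" (degrees; the focal length in pixels is half the picture's height over the tangent of half this angle, whatever the lens; pixels are square), "cx", "cy" (the principal point, pixels), "origin" and "orientation" of the camera in the world. Camera axes: x right, y down, z forward; pixel columns grow to the right and rows downward; lengths in m; the calibration is good to about 2 mm. A picture is of the moment at which its call begins: read the wrist's pose just before it. calibration takes no time and is no camera call; for the wrist camera it gives the pose at the moment of the call.
- bot.job_done(): hands the job in, once; it reports no verdict.
The state is a dict: "clock": time; "joint_pos": joint angles; "joint_vel": joint speeds; "tau": joint torques, N m; "eef_pos": TCP position; "tool_rot": TCP orientation; "ft_force": force on the tool from outside, world axes, zero at the start; "ft_torque": the same for the moment, N m; "grip_width": finger opening in m.
Only numpy, scipy, OpenCV 4.12 (cv2) and the standard library are available. Lean on these libraries where they do the work, as an engineer would, in place of code of your own. Each camera call takes 0.05 s, during which the arm holds its last target.

## Working session

There is one attempt and no reset: what is moved stays moved. The work goes in short steps, Python scripts to look and compute and a tool call to move; the robot and the scene stay as the last step left them, time stands still between calls to the robot, and variables do not carry over. Pictures are saved under pics/ and viewed, and the job is handed in when it is done.

Besides the shell and the picture viewer there is one more tool, called after "Emit:" as a command line: name --argument value ..., lists and objects as JSON in quotes. jog_arm: Moves the arm, as the interface text tells. Its arguments: {"type":"object","properties":{"jaw":{"type":"array","items":{"type":"number"}},"linear":{"type":"array","items":{"type":"array","items":{"type":"number"}}},"delta_rot":{"type":"array","items":{"type":"array","items":{"type":"number"}}}},"required":["jaw","linear","delta_rot"]}

```bash
ls; mkdir -p pics; cat > h.py <<'E'
import numpy as np, cv2
from scipy.spatial.transform import Rotation as R
from workcell import bot
def K(c,h=420):
    f=h/2/np.tan(np.radians(c['fovy'])/2); return f,c['cx'],c['cy']
def pt(c,u,v,d=None,z=None):
    f,cx,cy=K(c); r=np.array([(u-cx)/f,(v-cy)/f,1.0]); Rm=R.from_quat(c['orientation']).as_matrix(); o=np.array(c['origin'])
    w=Rm@r
    if z is not None: d=(z-o[2])/w[2]
    return o+w*d
def proj(c,P):
    f,cx,cy=K(c); p=R.from_quat(c['orientation']).as_matrix().T@(np.array(P)-np.array(c['origin'])); return cx+f*p[0]/p[2],cy+f*p[1]/p[2]
def cloud(c,d):
    f,cx,cy=K(c); v,u=np.mgrid[0:d.shape[0],0:d.shape[1]]
    r=np.stack([(u-cx)/f*d,(v-cy)/f*d,d],-1); return r@R.from_quat(c['orientation']).as_matrix().T+np.array(c['origin'])
def save(n,im): cv2.imwrite('pics/'+n,cv2.cvtColor(im,cv2.COLOR_RGB2BGR))
E
python3 - <<'E'
from h import *
for n in ['scene','top']:
    c=bot.calibration(n); p,d=bot.camera(n); save(n+'0.png',p); np.savez('/tmp/%s0.npz'%n,p=p,d=d); print(n,c)
o=bot.get_obs(); print(o)
E
```

```text
pics
scene {'fovy': 44.23525585902196, 'cx': 275.28178937521, 'cy': 208.46435262441898, 'origin': array([1.10582628, 0.89208663, 1.13568731]), 'orientation': array([ 0.29381719,  0.86816041, -0.38235099, -0.1173741 ])}
top {'fovy': 43.617041376427196, 'cx': 278.1269720164742, 'cy': 214.6637344285345, 'origin': array([ 0.38499952, -0.02711553,  1.29596312]), 'orientation': array([-0.70473401,  0.7085457 , -0.02316524,  0.02786283])}
{'clock': 0.1, 'joint_pos': array([-1.32200132e+00,  2.41304994e-01,  3.86049276e-03,  1.33520534e+00,
       -4.66896607e-06,  1.57079563e+00]), 'joint_vel': array([ 0.00085272, -0.00214979,  0.00289694, -0.0020185 ,  0.00059156,
        0.00017825]), 'tau': array([ 4.16566290e-04, -3.73139048e+01,  2.53009415e+01,  1.08447333e-02,
        3.03057573e-05, -8.64332691e-06]), 'eef_pos': array([ 0.12298501, -0.48408643,  0.24751885]), 'tool_rot': array([ 7.89378190e-01, -6.13906519e-01, -7.32996778e-04, -5.67101643e-04]), 'ft_force': array([-1.02749388, -0.17921426, -0.04327111]), 'ft_torque': array([-0.00436241,  0.01342232, -0.02063669]), 'grip_width': 0.08540079869108914}
```

View pics/scene0.png

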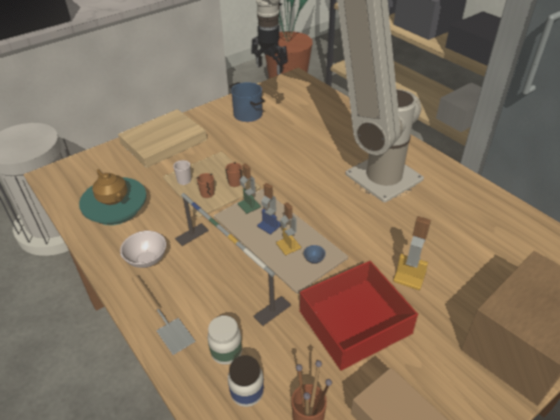

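View pics/top0.png

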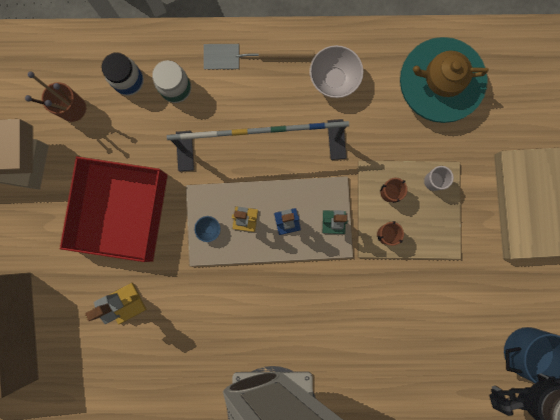

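The top view shows the rail at (170–345, 130), with its white stretch on the left. On the shelf are yellow (245,218), blue (288,221) and green (336,221), with the bowl at (207,229). On the board are terracotta beakers at (393,190) and (390,234) and the white beaker at (440,179). The crate is at (115,210).

Candidates for the yellow hanger are (245,218) on the shelf and the larger one at (120,303) off the shelf, so I choose the shelf one. The brown pot at (62,103), navy mug and teapot are distractors.

```bash
python3 - <<'E'
from h import *
a=np.load('/tmp/top0.npz');p=a['p'];d=a['d'];c=bot.calibration('top');C=cloud(c,d)
save('topcrop.png',cv2.resize(p[110:290,165:465],None,fx=2.6,fy=2.6,interpolation=cv2.INTER_CUBIC))
s=np.load('/tmp/scene0.npz');save('scenecrop.png',cv2.resize(s['p'][140:340,150:350],None,fx=3,fy=3,interpolation=cv2.INTER_CUBIC))
hsv=cv2.cvtColor(p,cv2.COLOR_RGB2HSV)
def rep(n,m):
    k,l,st,ce=cv2.connectedComponentsWithStats(m.astype(np.uint8))
    for i in range(1,k):
        if st[i,4]>25:
            q=C[l==i]; print(n,ce[i].round(),st[i,4],'mean',q.mean(0).round(4),'min',q.min(0).round(3),'max',q.max(0).round(3))
H,S,V=[hsv[...,i].astype(int) for i in range(3)]
rep('Y',(H>18)&(H<32)&(S>150)&(V>90))
rep('B',(H>105)&(H<125)&(S>120)&(V>50))
rep('G',(H>65)&(H<95)&(S>80)&(V>30))
rep('R',((H>172)|(H<5))&(S>170)&(V>60))
rep('T',((H<12))&(S>100)&(S<190)&(V>60))
# rail: height mask
rep('rail',(C[...,2]>.15)&(C[...,2]<.175)&(C[...,0]>.45)&(C[...,0]<.7))
rep('tabs',(C[...,2]>.16)&(C[...,2]<.19)&(C[...,0]>.25)&(C[...,0]<.45))
rep('beak',(C[...,2]>.05)&(C[...,2]<.09)&(C[...,0]>.25)&(C[...,0]<.5))
rep('bowl',(C[...,2]>.03)&(C[...,2]<.05)&(C[...,0]>.25)&(C[...,0]<.5))
E
```

```text
Y [239. 131.] 73 mean [0.6463 0.0635 0.1809] min [ 0.385 -0.027  0.157] max [0.656 0.08  1.296]
Y [252. 214.] 98 mean [0.4777 0.044  0.0373] min [0.461 0.035 0.016] max [0.492 0.055 0.15 ]
Y [244. 226.] 131 mean [0.4494 0.0635 0.0337] min [ 0.385 -0.027  0.015] max [0.473 0.091 1.296]
Y [126. 293.] 260 mean [0.29   0.3472 0.0256] min [0.268 0.321 0.006] max [0.313 0.384 0.081]
Y [129. 311.] 329 mean [0.2465 0.3404 0.0211] min [ 0.217 -0.027 -0.006] max [0.385 0.381 1.296]
B [316. 126.] 62 mean [ 0.6604 -0.1046  0.1659] min [ 0.656 -0.119  0.16 ] max [ 0.666 -0.09   0.171]
B [286. 223.] 233 mean [ 0.4555 -0.039   0.0416] min [ 0.385 -0.069  0.015] max [ 0.491 -0.011  1.296]
G [440.  83.] 3776 mean [ 0.7897 -0.4104  0.0574] min [ 0.385 -0.526  0.039] max [ 0.906 -0.027  1.296]
G [182.  94.] 62 mean [0.7746 0.2139 0.0369] min [0.761 0.197 0.02 ] max [0.801 0.242 0.053]
G [278. 129.] 59 mean [ 0.6544 -0.0195  0.1656] min [ 0.65  -0.034  0.159] max [ 0.659 -0.005  0.171]
G [329. 223.] 205 mean [ 0.4557 -0.1402  0.0355] min [ 0.385 -0.176  0.016] max [ 0.486 -0.027  1.296]
R [115. 211.] 65
[... 1276 characters left out ...]
94 0.09 ]
beak [120. 302.] 243 mean [0.274  0.3467 0.0772] min [0.253 0.318 0.05 ] max [0.295 0.372 0.089]
bowl [532. 230.] 2823 mean [ 0.4362 -0.623   0.045 ] min [ 0.369 -0.69   0.03 ] max [ 0.5   -0.561  0.05 ]
bowl [154. 234.] 115 mean [0.4323 0.2795 0.0401] min [0.367 0.268 0.03 ] max [0.5  0.29 0.05]
bowl [ 73. 227.] 141 mean [0.45   0.474  0.0405] min [0.401 0.465 0.03 ] max [0.5   0.483 0.05 ]
bowl [207. 228.] 260 mean [0.4437 0.1523 0.0399] min [0.413 0.12  0.03 ] max [0.473 0.18  0.049]
bowl [396. 233.] 45 mean [ 0.4314 -0.2996  0.0398] min [ 0.409 -0.306  0.03 ] max [ 0.45  -0.287  0.049]
bowl [ 24. 292.] 160 mean [0.295  0.5863 0.0404] min [0.25 0.58 0.03] max [0.34  0.593 0.05 ]
```

View pics/topcrop.png

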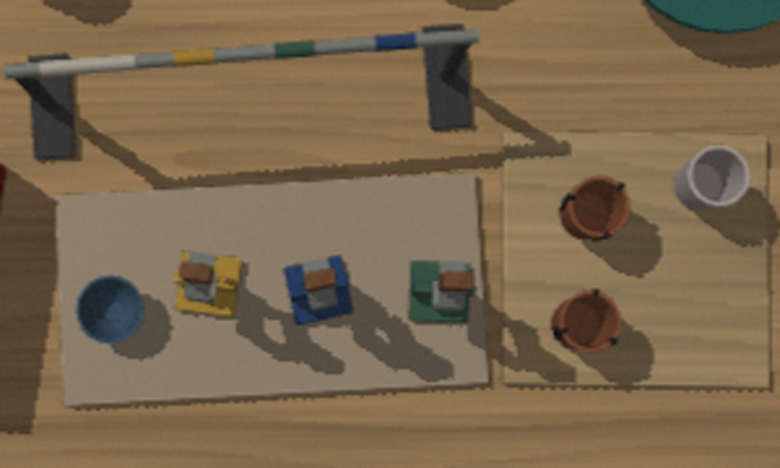

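View pics/scenecrop.png

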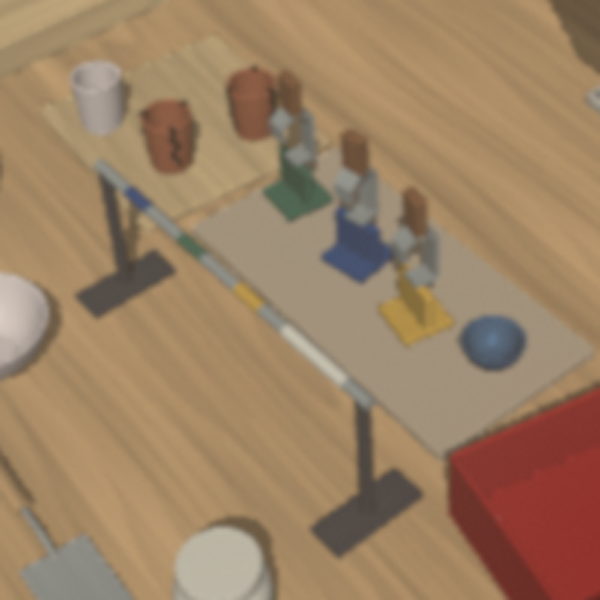

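The crops confirm two terracotta beakers with cracks, a smooth white beaker, and three shelf hangers with tabs running along world y. I'm raising the arm and moving over the shelf to check the hook sides with the wrist camera.

```bash
cat >> h.py <<'E'
def go(pos,yaw=None,down=True):
    """print tool-frame shift & rotvec to reach pos with tool down and tool x at world angle yaw (deg)"""
    o=bot.get_obs(); T=R.from_quat(o['tool_rot'])
    lin=T.inv().apply(np.array(pos)-o['eef_pos']); rv=np.zeros(3)
    if yaw is not None:
        a=np.radians(yaw); G=R.from_matrix(np.array([[np.cos(a),np.sin(a),0],[np.sin(a),-np.cos(a),0],[0,0,-1]]))
        rv=np.degrees((T.inv()*G).as_rotvec())
    print('eef',o['eef_pos'].round(4),'yaw',round(np.degrees(np.arctan2(*T.as_matrix()[[1,0],0])),2),'lin mm',(lin*1000).round(1),'n',round(np.linalg.norm(lin)*1000),'rot',rv.round(2),'w',o['grip_width'].round(4),'F',o['ft_force'].round(1),'t',round(o['clock'],2))
E
python3 -c "
from h import *
go((.36,-.05,.42),0)"
```

```text
Traceback (most recent call last):
  File "h.py", line 24, in go
    print('eef',o['eef_pos'].round(4),'yaw',round(np.degrees(np.arctan2(*T.as_matrix()[[1,0],0])),2),'lin mm',(lin*1000).round(1),'n',round(np.linalg.norm(lin)*1000),'rot',rv.round(2),'w',o['grip_width'].round(4),'F',o['ft_force'].round(1),'t',round(o['clock'],2))
                                                                                                                                                                                            ^^^^^^^^^^^^^^^^^^^^^
AttributeError: 'float' object has no attribute 'round'
```

```bash
sed -i "s/o\['grip_width'\].round(4)/round(o['grip_width'],4)/" h.py
python3 -c "
from h import *
go((.36,-.05,.42),0)"
```

```text
eef [ 0.123  -0.4841  0.2475] yaw -75.75 lin mm [-362.7 -336.6 -171.8] n 524 rot [-7.000e-02  9.000e-02 -7.575e+01] w 0.0854 F [-1.  -0.2 -0. ] t 0.1
```

Emit:
jog_arm --jaw '[0, 0, 0, 0, 0, 0, 0, 0]' --linear '[[0, 0, -0.04], [-0.02, -0.02, -0.07], [-0.045, -0.04, -0.09], [-0.07, -0.065, -0.11], [-0.1, -0.09, -0.12], [-0.125, -0.115, -0.13], [-0.15, -0.14, -0.14], [-0.175, -0.165, -0.15]]' --delta_rot '[[0, 0, -4], [0, 0, -9], [0, 0, -14], [0, 0, -19], [0, 0, -24], [0, 0, -29], [0, 0, -34], [0, 0, -39]]'

```text
clock: 0.77
eef_pos: [0.2401, -0.2726, 0.3986]
tool_rot: [0.95, -0.314, -0.0, -0.0]
ft_force: [0.6, -1.0, -0.0]
grip_width: 0.0852
```

```bash
python3 -c "
from h import *
go((.36,-.05,.42),0)"
```

```text
eef [ 0.2401 -0.2726  0.3986] yaw -36.55 lin mm [ -36.3 -250.2  -21.3] n 254 rot [-1.000e-02  0.000e+00 -3.655e+01] w 0.0852 F [ 0.6 -1.  -0. ] t 0.77
```

Emit:
jog_arm --jaw '[0, 0, 0, 0, 0, 0, 0, 0]' --linear '[[-0.005, -0.036, -0.003], [-0.01, -0.072, -0.006], [-0.016, -0.107, -0.009], [-0.021, -0.143, -0.012], [-0.026, -0.179, -0.015], [-0.031, -0.214, -0.018], [-0.036, -0.25, -0.021], [-0.036, -0.25, -0.021]]' --delta_rot '[[0, 0, -5.2], [0, 0, -10.4], [0, 0, -15.7], [0, 0, -20.9], [0, 0, -26.1], [0, 0, -31.3], [0, 0, -36.5], [0, 0, -36.5]]'

```text
clock: 1.43
eef_pos: [0.3628, -0.0477, 0.419]
tool_rot: [1.0, 0.004, 0.0, -0.001]
ft_force: [-0.8, -1.4, -0.0]
grip_width: 0.0856
```

```bash
python3 -c "
from h import *
c=bot.calibration('wrist');print(c);p,d=bot.camera('wrist');save('w1.png',p);np.savez('/tmp/w1.npz',p=p,d=d,**c)
go((.36,-.05,.42),0)"
```

```text
{'fovy': 69.5938122749647, 'cx': 284.9802996006974, 'cy': 207.6464791281563, 'origin': array([0.36309898, 0.02189267, 0.54436891]), 'orientation': array([9.90717799e-01, 4.07677279e-03, 7.02903159e-04, 1.35871735e-01])}
eef [ 0.3616 -0.0499  0.4188] yaw 0.17 lin mm [-1.6  0.1 -1.2] n 2 rot [-0.03  0.05  0.17] w 0.0856 F [-0.9  0.  -0.5] t 1.48
```

View pics/w1.png

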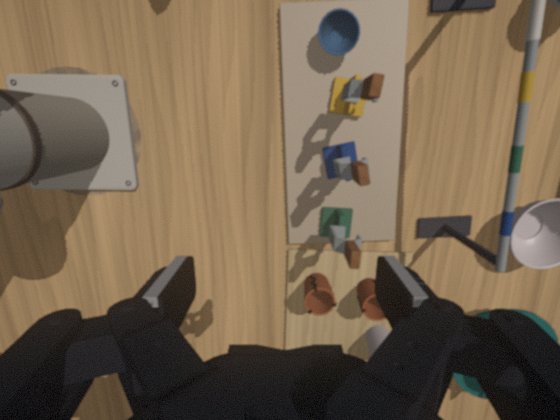

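```bash
python3 -c "
from h import *
a=np.load('/tmp/w1.npz');p=a['p'];c=dict(a);C=cloud(c,a['d'])
save('w1c.png',cv2.resize(p[60:280,300:420],None,fx=2.7*1.9,fy=2.7,interpolation=cv2.INTER_CUBIC) if 0 else cv2.resize(p[60:280,290:420],None,fx=2.7*1.0,fy=2.7,interpolation=cv2.INTER_CUBIC))
for v in range(70,270,6): print(v,' '.join('%4d'%round(1000*z) for z in C[v,322:392:4,2]))
"
```

```text
70   13   11   11   13   13   12   12   11   11   11   11   12   11   11   12   12   12   12
76   12   14   13   12   20   10   10   12   65   67   12  149  169  178  179  177   12   10
82   12   13   12   21   21   22   93  124  126  131  133  155  176  178  177  178   11   12
88   12   11   12   22   22   68  102  127  129  130  142  162  178  180  177   12   13   10
94   11   10   11   20   22   77  111  126  130  132  148  167  178  176  178   13   10   11
100   11   11   18   21   23   22   36   71   70   23   23   12   12  121   13   11   11   13
106   12   11   22   22   22   20   45   66   66   22   23   11   10   13   11   13   11   12
112   11   12   12   20   21   23   53   68   22   23   21   11   11   12   12   12   12   12
118   12   12   11   12   11   12   12   11   10   12   11   12   12   13   13   11   13   12
124   14   13   11  544   11   10   12   13   12   12   11   11   11   11   12   12   12   11
130   11   12   12   11   12   11   12   13   13   12   10   10   14   12   11   12   10   11
136   12   11   11   10   12   12   11   11   11   11   11   11   11   
[... 1390 characters left out ...]
12   11   11   11   12   12   13   13   13
232   22   22   84  106   72   73   22   12   12   12   12   11   12   11   12   11   12   14
238   11   11   89  120  128  130   12   11   12  127   13   10   12   10   10   12   12   12
244    0    0    0  126  127  130  145  157  154  128   -2    0   -1   -1   -1   -1    0   -1
250    8    7    9  125  129  131  150  171  176  176    3    3    3    3    2    1    1   -1
256    9   10    9   11   10    9  155  174  177  179   10   10   11    9  418  420  418  420
262   10   10   11   10    9   10    9  177  177  178   10   10   10   10  418  423  425  426
268    9   10   10    9   11   10   10   10    8    9   11   10    8   10  418  424  430  431
```

View pics/w1c.png

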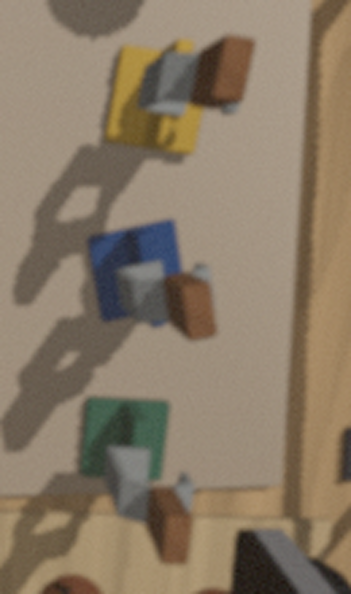

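The hook's long strap is on the robot side and the short lip is on the rail side for all three, so they already face the right way. Next I measure their poses and the rail.

```bash
cat > m.py <<'E'
from h import *
def rects(C,m,lo,hi,minn=20,box=None):
    mm=(C[...,2]>lo)&(C[...,2]<hi)&m
    if box: mm&=(C[...,0]>box[0])&(C[...,0]<box[1])&(C[...,1]>box[2])&(C[...,1]<box[3])
    k,l,st,ce=cv2.connectedComponentsWithStats(mm.astype(np.uint8))
    for i in range(1,k):
        if st[i,4]>=minn:
            q=C[l==i]; r=cv2.minAreaRect((q[:,:2]*1000).astype(np.float32))
            print('px',ce[i].round(),st[i,4],'ctr',np.round(r[0],1),'size',np.round(r[1],1),'ang',round(r[2],1),'mean',(q.mean(0)*1000).round(1))
E
python3 - <<'E'
from m import *
for n in ['w1','top0']:
    a=np.load('/tmp/%s.npz'%n);c=dict(a) if n=='w1' else bot.calibration('top');C=cloud(c,a['d']);p=a['p'];H,S,V=[x.astype(int) for x in cv2.split(cv2.cvtColor(p,cv2.COLOR_RGB2HSV))]
    print(n);one=np.ones(H.shape,bool)
    print('tabs');rects(C,one,.168,.19,box=(.38,.55,-.25,.15))
    print('foot');
    rects(C,S>90,.0165,.028,box=(.38,.55,-.22,.1))
    print('beak');rects(C,one,.066,.085,box=(.35,.62,-.45,-.2))
    # rail
    m=(C[...,2]>.157)&(C[...,2]<.175)&(C[...,0]>.6)&(C[...,0]<.7)
    q=C[m]; 
    if len(q)>100:
        f=np.polyfit(q[:,1],q[:,0],1);print('rail x=',f,'y',q[:,1].min(),q[:,1].max(),'z',np.percentile(q[:,2],[50,95]))
        for nm,b in dict(Y=(H>18)&(H<35)&(S>110),B=(H>100)&(H<128)&(S>100),G=(H>60)&(H<98)&(S>70),W=(S<50)&(V>150)).items():
            q=C[m&b]; print(nm,len(q),q.mean(0).round(4),np.percentile(q[:,1],[2,98]).round(4) if len(q) else '')
E
```

```text
w1
tabs
px [375.  84.] 346 ctr [465.9  65.2] size [26. 14.] ang 82.2 mean [465.   65.1 176.6]
px [362. 174.] 268 ctr [459.4 -37.6] size [14.2 26.2] ang 13.4 mean [458.5 -37.  176.7]
px [354. 258.] 228 ctr [ 457.7 -150.8] size [26.3 14.7] ang 88.1 mean [ 456.5 -149.1  176.4]
foot
px [337.  96.] 444 ctr [449.5  67. ] size [54.8 23.9] ang 82.8 mean [447.9  65.8  21.5]
px [358. 108.] 145 ctr [479.1  49.3] size [27.8 25. ] ang 81.5 mean [483.8  47.   21.5]
px [351. 151.] 124 ctr [474.9 -24.2] size [14.9 30.7] ang 15.2 mean [476.  -22.4  21.7]
px [330. 152.] 124 ctr [441.1 -27. ] size [21.7 21.4] ang 14.4 mean [440.2 -25.5  21.6]
px [330. 167.] 30 ctr [440.9 -50.9] size [ 9.4 18.9] ang 16.0 mean [441.5 -50.9  21.8]
beak
px [319. 300.] 362 ctr [ 427.4 -279.9] size [55.2 56.5] ang 75.3 mean [ 426.6 -280.    73.3]
px [370. 308.] 208 ctr [ 518.1 -294.5] size [33.  55.4] ang 25.3 mean [ 517.3 -294.5   72.9]
px [375. 348.] 25 ctr [ 534.5 -385.1] size [27.6  4.5] ang 61.4 mean [ 534.9 -383.8   69.3]
rail x= [-0.06970981  0.65050673] y -0.17350710121021584 0.1563898657264579 z [0.1643237  0.166543
[... 963 characters left out ...]
 52. ] ang 12.7 mean [443.5 -43.2  22.3]
px [326. 230.] 28 ctr [ 440.4 -137.3] size [19.5 12.4] ang 89.2 mean [ 440.3 -135.5   21.5]
beak
px [441. 177.] 172 ctr [ 558.8 -401.5] size [52.7 55.6] ang 1.7 mean [ 559.5 -401.2   74.6]
px [396. 189.] 170 ctr [ 530.8 -293. ] size [55.8 54.4] ang 88.7 mean [ 532.5 -294.6   75.1]
px [393. 233.] 161 ctr [ 429.3 -283.4] size [54.1 56.6] ang 69.0 mean [ 428.6 -284.9   74.9]
rail x= [-0.0698657   0.65397301] y -0.1757034168340658 0.2231022128398407 z [0.16501119 0.16914462]
Y 88 [0.6494 0.0647 0.165 ] [0.049 0.08 ]
B 69 [ 0.6607 -0.1046  0.1659] [-0.119  -0.0905]
G 64 [ 0.6544 -0.0198  0.1655] [-0.0336 -0.0052]
W 91 [0.6457 0.1529 0.1662] [0.1173 0.1916]
```

```bash
python3 -c "
from h import *
go((.4595,-.0385,.24),13.3)"
```

```text
eef [ 0.3616 -0.0499  0.4188] yaw 0.17 lin mm [ 98.1 -11.  178.7] n 204 rot [ -0.03   0.05 -13.13] w 0.0856 F [-0.9  0.  -0.5] t 1.48
```

Emit:
jog_arm --jaw '[0, 0, 0, 0, 0, 0, 0, 0]' --linear '[[0.016, -0.002, 0.03], [0.032, -0.004, 0.06], [0.049, -0.006, 0.09], [0.065, -0.008, 0.12], [0.082, -0.01, 0.15], [0.098, -0.011, 0.179], [0.098, -0.011, 0.179], [0.098, -0.011, 0.179]]' --delta_rot '[[0, 0, -2.2], [0, 0, -4.4], [0, 0, -6.6], [0, 0, -8.8], [0, 0, -11], [0, 0, -13.1], [0, 0, -13.1], [0, 0, -13.1]]'

```text
clock: 2.15
eef_pos: [0.457, -0.0428, 0.2386]
tool_rot: [0.994, 0.111, -0.003, -0.0]
ft_force: [0.1, 0.3, 0.9]
grip_width: 0.0854
```

```bash
cat > look.py <<'E'
import sys
from m import *
n=sys.argv[1]
c=bot.calibration('wrist');p,d=bot.camera('wrist');save(n+'.png',p);np.savez('/tmp/%s.npz'%n,p=p,d=d,**c)
E
python3 look.py w2; python3 -c "
from m import *
a=np.load('/tmp/w2.npz');C=cloud(dict(a),a['d']);rects(C,C[...,2]>0,.168,.19,box=(.38,.55,-.25,.15))
go((.4595,-.0385,.16),13.3)"
```

```text
px [341.  61.] 1288 ctr [466.5  65.3] size [26.5 14.1] ang 81.9 mean [466.1  64.7 177.1]
px [290. 224.] 838 ctr [460.  -37.5] size [13.4 26.2] ang 12.8 mean [459.7 -36.2 177. ]
px [256. 343.] 23 ctr [ 457.1 -138.3] size [11.6  2.1] ang 5.0 mean [ 456.7 -138.4  169.1]
eef [ 0.4578 -0.0428  0.2404] yaw 12.71 lin mm [ 2.8 -3.8 80.4] n 81 rot [-0.02  0.12 -0.59] w 0.0855 F [0.6 0.3 0.5] t 2.2
```

View pics/w2.png

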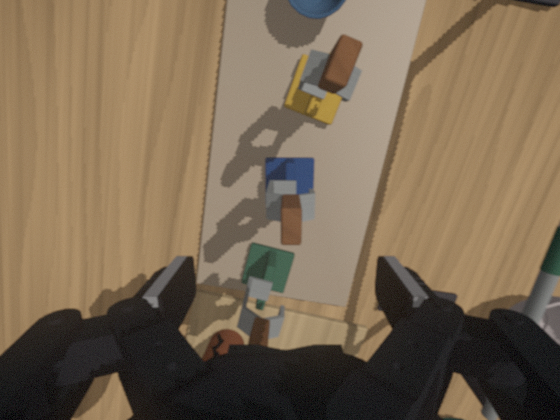

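The wrist view shows the blue hanger at (290,205), its tab between the fingers and clear of both neighbours. I'll descend with a small correction and grip.

Emit:
jog_arm --jaw '[0, 0, 0, 0, 0, 0.3, 0.6, 1]' --linear '[[0.003, -0.005, 0.02], [0.003, -0.005, 0.04], [0.003, -0.005, 0.06], [0.003, -0.005, 0.08], [0.003, -0.005, 0.08], [0.003, -0.005, 0.08], [0.003, -0.005, 0.08], [0.003, -0.005, 0.08]]' --delta_rot '[[0, 0, -0.3], [0, 0, -0.3], [0, 0, -0.3], [0, 0, -0.3], [0, 0, -0.3], [0, 0, -0.3], [0, 0, -0.3], [0, 0, -0.3]]'

```text
clock: 2.87
eef_pos: [0.4619, -0.0367, 0.1627]
tool_rot: [0.993, 0.114, 0.002, 0.0]
ft_force: [0.7, 0.2, -0.1]
grip_width: 0.0517
```

Emit:
jog_arm --jaw '[1, 1, 1, 1, 1, 1, 1, 1]' --linear '[[0, 0, 0], [0, 0, 0], [0, 0, 0], [0, 0, 0], [0, 0, 0], [0, 0, 0], [0, 0, 0], [0, 0, 0]]' --delta_rot '[[0, 0, 0], [0, 0, 0], [0, 0, 0], [0, 0, 0], [0, 0, 0], [0, 0, 0], [0, 0, 0], [0, 0, 0]]'

```text
clock: 3.53
eef_pos: [0.4605, -0.0366, 0.161]
tool_rot: [0.993, 0.114, 0.0, 0.0]
ft_force: [-2.0, -0.7, 6.7]
grip_width: 0.0131
```

```bash
python3 -c "
from h import *
go((.55,.152,.34),4)"
```

```text
eef [ 0.4605 -0.0366  0.161 ] yaw 13.15 lin mm [ 130.1 -163.2 -179.1] n 275 rot [ 0.04 -0.01  9.15] w 0.0131 F [-2.  -0.7  6.7] t 3.53
```

Emit:
jog_arm --jaw '[1, 1, 1, 1, 1, 1, 1, 1]' --linear '[[0, 0, -0.01], [0, 0, -0.035], [0, 0, -0.065], [0, 0, -0.095], [0, 0, -0.125], [0, 0, -0.15], [0, 0, -0.175], [0, 0, -0.185]]' --delta_rot '[[0, 0, 0], [0, 0, 0], [0, 0, 0], [0, 0, 0], [0, 0, 0], [0, 0, 0], [0, 0, 0], [0, 0, 0]]'

```text
clock: 4.2
eef_pos: [0.4614, -0.0363, 0.3482]
tool_rot: [0.993, 0.115, 0.002, 0.0]
ft_force: [0.8, 0.2, -2.9]
grip_width: 0.0134
```

```bash
python3 look.py w3; python3 -c "
from h import *
go((.55,.155,.34),4)"
```

```text
eef [ 0.4618 -0.0364  0.3488] yaw 13.16 lin mm [ 129.4 -166.3    9.3] n 211 rot [ 0.06 -0.32  9.16] w 0.0135 F [ 1.1 -0.4 -1.5] t 4.25
```

View pics/w3.png

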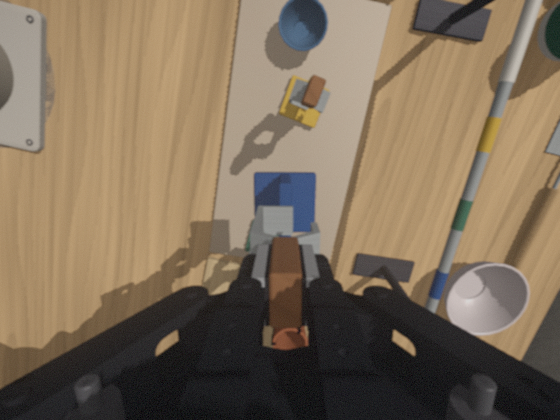

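Emit:
jog_arm --jaw '[1, 1, 1, 1, 1, 1, 1, 1]' --linear '[[0.018, -0.024, 0.002], [0.037, -0.048, 0.003], [0.055, -0.071, 0.005], [0.074, -0.095, 0.006], [0.092, -0.119, 0.008], [0.111, -0.143, 0.009], [0.129, -0.166, 0.009], [0.129, -0.166, 0.009]]' --delta_rot '[[0, 0, 1.5], [0, 0, 3], [0, 0, 4.5], [0, 0, 6], [0, 0, 7.5], [0, 0, 9.2], [0, 0, 9.2], [0, 0, 9.2]]'

```text
clock: 4.92
eef_pos: [0.5495, 0.1596, 0.3326]
tool_rot: [0.999, 0.037, -0.002, -0.001]
ft_force: [-0.6, -0.7, -4.0]
grip_width: 0.0132
```

```bash
python3 look.py w4; python3 - <<'E'
from m import *
a=np.load('/tmp/w4.npz');C=cloud(dict(a),a['d'])
m=(C[...,2]>.157)&(C[...,2]<.172)&(C[...,0]>.6)&(C[...,0]<.7)
q=C[m];print(len(q)); f=np.polyfit(q[:,1],q[:,0],1);print('rail x=',f,'y',q[:,1].min(),q[:,1].max(),'z',np.percentile(q[:,2],[50,95]))
H,S,V=[x.astype(int) for x in cv2.split(cv2.cvtColor(a['p'],cv2.COLOR_RGB2HSV))]
for nm,b in dict(Y=(H>18)&(H<35)&(S>110),B=(H>100)&(H<128)&(S>100),G=(H>60)&(H<98)&(S>70),W=(S<50)&(V>150)).items():
    r=C[m&b]
    if len(r)>20: print(nm,len(r),r.mean(0).round(4),np.percentile(r[:,1],[2,98]).round(4))
go((.56,.155,.231),4)
E
```

```text
1976
rail x= [-0.06734891  0.65176784] y 0.05923796336666917 0.22647713685082477 z [0.1648507  0.16669809]
Y 159 [0.6468 0.0745 0.1648] [0.0647 0.0823]
W 1086 [0.6431 0.1587 0.1653] [0.0896 0.2218]
eef [0.5485 0.1572 0.333 ] yaw 4.19 lin mm [ 11.7   3.  101.9] n 103 rot [0.02 0.26 0.19] w 0.0135 F [-0.5 -0.9 -3.4] t 4.97
```

View pics/w4.png

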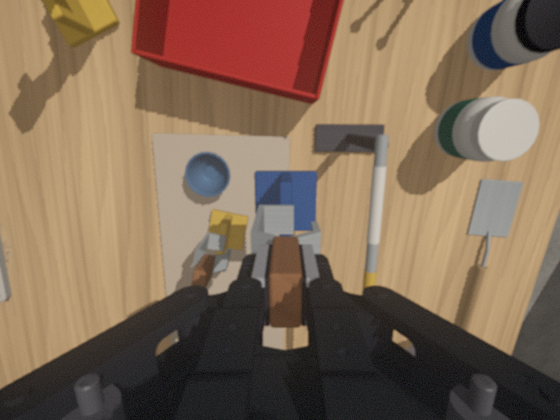

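The rail sits to the right of the held blue hanger (white stretch at about (378,200)), with a clear approach. Next: down to entry height, then forward.

Emit:
jog_arm --jaw '[1, 1, 1, 1, 1, 1, 1, 1]' --linear '[[0.005, 0.005, 0.02], [0.01, 0.005, 0.045], [0.01, 0.005, 0.075], [0.01, 0.005, 0.102], [0.03, 0.005, 0.102], [0.05, 0.005, 0.102], [0.07, 0.005, 0.102], [0.07, 0.005, 0.102]]' --delta_rot '[[0, 0, 0.2], [0, 0, 0.2], [0, 0, 0.2], [0, 0, 0.2], [0, 0, 0.2], [0, 0, 0.2], [0, 0, 0.2], [0, 0, 0.2]]'

```text
clock: 5.63
eef_pos: [0.6207, 0.1534, 0.2316]
tool_rot: [0.999, 0.032, -0.0, 0.0]
ft_force: [-0.1, 1.5, -2.7]
grip_width: 0.0132
```

```bash
python3 -c "
from h import *
go((.6415,.153,.231),3.9)"
```

```text
eef [0.6207 0.1534 0.2316] yaw 3.67 lin mm [20.7  1.8  0.6] n 21 rot [ 0.05  0.04 -0.23] w 0.0132 F [-0.1  1.5 -2.7] t 5.63
```

Emit:
jog_arm --jaw '[1, 1, 1, 1, 1, 1, 1, 1]' --linear '[[0.01, 0.001, 0], [0.0205, 0.001, 0], [0.0205, 0.001, 0.008], [0.0205, 0.001, 0.016], [0.0205, 0.001, 0.024], [0.0205, 0.001, 0.03], [0.0205, 0.001, 0.034], [0.0205, 0.001, 0.034]]' --delta_rot '[[0, 0, -0.2], [0, 0, -0.2], [0, 0, -0.2], [0, 0, -0.2], [0, 0, -0.2], [0, 0, -0.2], [0, 0, -0.2], [0, 0, -0.2]]'

```text
clock: 6.3
eef_pos: [0.6378, 0.1546, 0.1987]
tool_rot: [0.999, 0.035, -0.002, 0.0]
ft_force: [-0.2, -0.1, -3.1]
grip_width: 0.0134
```

```bash
python3 -c "
from h import *
p,d=bot.camera('scene');save('s1.png',cv2.resize(p[140:340,150:350],None,fx=3,fy=3,interpolation=cv2.INTER_CUBIC))
go((.6415,.153,.195),3.9)"
```

```text
eef [0.6382 0.1548 0.1996] yaw 3.96 lin mm [3.1 2.  4.6] n 6 rot [0.02 0.1  0.06] w 0.013 F [-0.9  0.2 -3.9] t 6.35
```

View pics/s1.png

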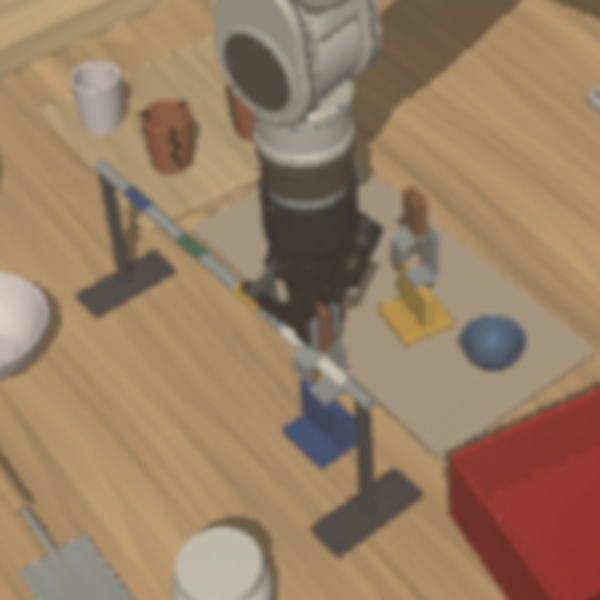

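The blue hanger's lip is over the far side of the white stretch, at about (320,365) in the crop. I'll lower it onto the rail.

Emit:
jog_arm --jaw '[1, 1, 1, 1, 1, 1, 1, 1]' --linear '[[0.003, 0.001, 0.002], [0.003, 0.001, 0.004], [0.003, 0.001, 0.006], [0.003, 0.001, 0.006], [0.003, 0.001, 0.006], [0.003, 0.001, 0.006], [0.003, 0.001, 0.006], [0.003, 0.001, 0.006]]' --delta_rot '[[0, 0, 0], [0, 0, 0], [0, 0, 0], [0, 0, 0], [0, 0, 0], [0, 0, 0], [0, 0, 0], [0, 0, 0]]'

```text
clock: 7.02
eef_pos: [0.6424, 0.154, 0.1947]
tool_rot: [0.999, 0.034, 0.0, -0.0]
ft_force: [0.5, -0.3, -2.5]
grip_width: 0.0131
```

```bash
python3 -c "
from h import *
go((.6415+.067*.05,.105,.195),3.9)"
```

```text
eef [0.6424 0.154  0.1947] yaw 3.95 lin mm [-0.9 49.1 -0.3] n 49 rot [-0.   -0.04  0.05] w 0.0131 F [ 0.5 -0.3 -2.5] t 7.02
```

Emit:
jog_arm --jaw '[1, 1, 1, 1, 1, 1, 1, 1]' --linear '[[0, 0, 0.001], [0, 0, 0.002], [0, 0, 0.002], [0, 0, 0.002], [0, 0, 0.002], [0, 0, 0.002], [0, 0, 0.002], [0, 0, 0.002]]' --delta_rot '[[0, 0, 0], [0, 0, 0], [0, 0, 0], [0, 0, 0], [0, 0, 0], [0, 0, 0], [0, 0, 0], [0, 0, 0]]'

```text
clock: 7.68
eef_pos: [0.6424, 0.154, 0.1945]
tool_rot: [0.999, 0.034, 0.001, -0.0]
ft_force: [-1.6, -0.7, 5.7]
grip_width: 0.0133
```

```bash
python3 -c "
from h import *
go((.652+.067*.104,-.104,.194),3.9)"
```

```text
eef [0.6424 0.154  0.1945] yaw 3.95 lin mm [ -1.3 258.6   0.5] n 259 rot [-0.02 -0.15  0.05] w 0.0133 F [-1.6 -0.7  5.7] t 7.68
```

Seated: the force went from −2.5 N to +5.7 N. Sliding along the rail, slightly unloaded.

Emit:
jog_arm --jaw '[1, 1, 1, 1, 1, 1, 1, 1]' --linear '[[0, 0.008, -0.001], [0, 0.025, -0.001], [0, 0.045, -0.001], [0, 0.065, -0.001], [0, 0.085, -0.001], [0, 0.105, -0.001], [0, 0.12, -0.001], [0, 0.13, -0.001]]' --delta_rot '[[0, 0, 0], [0, 0, 0], [0, 0, 0], [0, 0, 0], [0, 0, 0], [0, 0, 0], [0, 0, 0], [0, 0, 0]]'

```text
clock: 8.35
eef_pos: [0.6514, 0.0238, 0.1945]
tool_rot: [0.999, 0.034, 0.001, -0.001]
ft_force: [-1.6, 6.0, 5.1]
grip_width: 0.013
```

```bash
python3 -c "
from h import *
go((.652+.067*.104,-.104,.194),3.9)"
```

```text
eef [0.6514 0.0238 0.1945] yaw 3.92 lin mm [ -1.2 128.    0.2] n 128 rot [-0.14 -0.1   0.02] w 0.013 F [-1.6  6.   5.1] t 8.35
```

Emit:
jog_arm --jaw '[1, 1, 1, 1, 1, 1, 1, 1]' --linear '[[0, 0.015, 0], [0, 0.035, 0], [-0.001, 0.055, 0], [-0.001, 0.075, 0], [-0.001, 0.095, 0], [-0.001, 0.112, 0], [-0.001, 0.124, 0], [-0.001, 0.128, 0]]' --delta_rot '[[0, 0, 0], [0, 0, 0], [0, 0, 0], [0, 0, 0], [0, 0, 0], [0, 0, 0], [0, 0, 0], [0, 0, 0]]'

```text
clock: 9.02
eef_pos: [0.6601, -0.1045, 0.1945]
tool_rot: [0.999, 0.034, 0.002, -0.001]
ft_force: [0.3, 6.0, 5.9]
grip_width: 0.0133
```

```bash
python3 look.py w5;python3 -c "
from h import *
p,d=bot.camera('scene');save('s2.png',cv2.resize(p[140:340,80:280],None,fx=3,fy=3,interpolation=cv2.INTER_CUBIC))
go((.652+.067*.104,-.104,.194),3.9)"
```

```text
eef [ 0.6601 -0.1047  0.1945] yaw 3.89 lin mm [-1.1 -0.8  0.5] n 1 rot [ 0.06 -0.2  -0.01] w 0.0133 F [1.  1.2 4.6] t 9.12
```

View pics/s2.png

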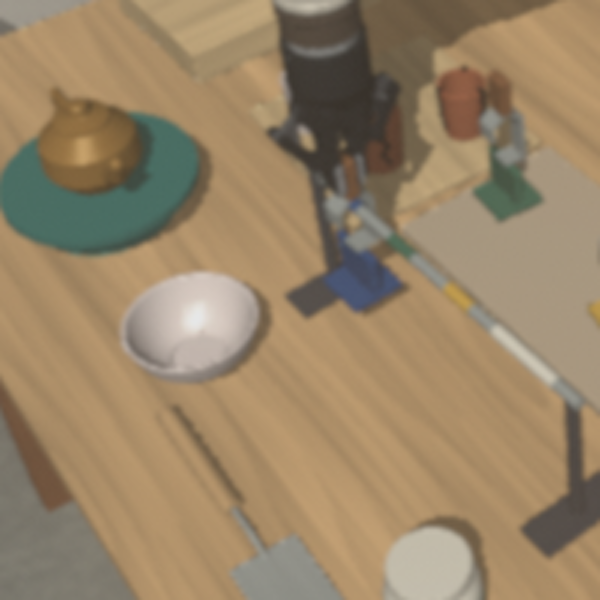

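View pics/w5.png

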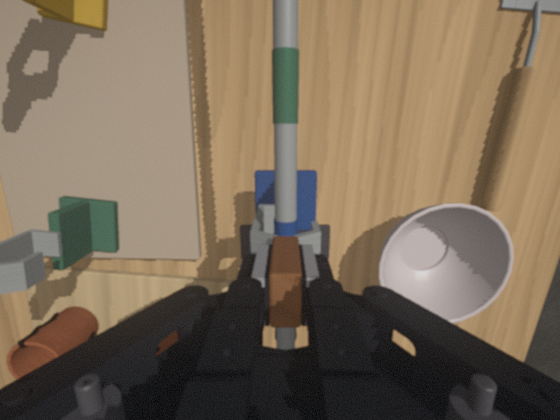

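```bash
python3 - <<'E'
from h import *
a=np.load('/tmp/w5.npz');c=dict(a);p=a['p']
for v in list(range(40,56,2))+list(range(114,130,2))+list(range(214,236,2)): print(v,p[v,283:288].mean(0).round(),pt(c,285,v,z=.166).round(4))
E
```

```text
40 [150. 149. 146.] [0.6539 0.0015 0.166 ]
42 [149. 149. 146.] [6.539e-01 6.000e-04 1.660e-01]
44 [151. 150. 148.] [ 6.54e-01 -2.00e-04  1.66e-01]
46 [136. 141. 134.] [ 0.654 -0.001  0.166]
48 [ 87. 114.  97.] [ 0.6541 -0.0018  0.166 ]
50 [ 79. 110.  90.] [ 0.6542 -0.0027  0.166 ]
52 [ 77. 109.  88.] [ 0.6542 -0.0035  0.166 ]
54 [ 79. 110.  90.] [ 0.6543 -0.0044  0.166 ]
114 [ 82. 110.  90.] [ 0.6561 -0.0308  0.166 ]
116 [ 79. 109.  88.] [ 0.6561 -0.0317  0.166 ]
118 [ 79. 108.  87.] [ 0.6562 -0.0327  0.166 ]
120 [ 80. 109.  89.] [ 0.6563 -0.0336  0.166 ]
122 [ 86. 112.  93.] [ 0.6563 -0.0346  0.166 ]
124 [134. 138. 132.] [ 0.6564 -0.0355  0.166 ]
126 [147. 147. 143.] [ 0.6565 -0.0364  0.166 ]
128 [147. 146. 143.] [ 0.6565 -0.0374  0.166 ]
214 [144. 143. 141.] [ 0.6596 -0.0815  0.166 ]
216 [142. 143. 140.] [ 0.6597 -0.0826  0.166 ]
218 [142. 142. 140.] [ 0.6597 -0.0838  0.166 ]
220 [142. 143. 140.] [ 0.6598 -0.0849  0.166 ]
222 [108. 115. 127.] [ 0.6599 -0.086   0.166 ]
224 [ 60.  80. 121.] [ 0.66   -0.0871  0.166 ]
226 [ 58.  79. 121.] [ 0.66   -0.0883  0.166 ]
228 [ 59.  81. 121.] [ 0.6601 -0.0894  0.166 ]
230 [ 56.  79. 120.] [ 0.6602 -0.0905  0.166 ]
232 [ 57.  80. 120.] [ 0.6603 -0.0917  0.166 ]
234 [ 59.  81. 122.] [ 0.6604 -0.0928  0.166 ]
```

Blue hangs on its band: the band edge at row 222 puts the band centre at y ≈ −0.103, with the TCP at −0.105. Releasing and rising.

Emit:
jog_arm --jaw '[0.6, 0.4, 0.2, 0, 0, 0, 0, 0]' --linear '[[0, 0, 0], [0, 0, 0], [0, 0, 0], [0, 0, 0], [0, 0, 0], [0, 0, -0.01], [0, 0, -0.03], [0, 0, -0.06]]' --delta_rot '[[0, 0, 0], [0, 0, 0], [0, 0, 0], [0, 0, 0], [0, 0, 0], [0, 0, 0], [0, 0, 0], [0, 0, 0]]'

```text
clock: 9.78
eef_pos: [0.6573, -0.1031, 0.2512]
tool_rot: [0.999, 0.035, -0.003, -0.001]
ft_force: [0.4, 0.2, 0.1]
grip_width: 0.0855
```

```bash
python3 -c "
from h import *
go((.458,-.151,.25),-1)"
```

```text
eef [ 0.6573 -0.1031  0.2512] yaw 3.97 lin mm [-202.1   34.     2.5] n 205 rot [-0.05  0.37  4.97] w 0.0855 F [0.4 0.2 0.1] t 9.78
```

Emit:
jog_arm --jaw '[0, 0, 0, 0, 0, 0, 0, 0]' --linear '[[0, 0, -0.02], [-0.03, 0.005, -0.03], [-0.065, 0.012, -0.03], [-0.1, 0.018, -0.03], [-0.135, 0.024, -0.02], [-0.17, 0.03, -0.01], [-0.202, 0.034, 0.002], [-0.202, 0.034, 0.002]]' --delta_rot '[[0, 0, 0], [0, 0, 1], [0, 0, 2], [0, 0, 3], [0, 0, 4], [0, 0, 5], [0, 0, 5], [0, 0, 5]]'

```text
clock: 10.45
eef_pos: [0.4503, -0.1504, 0.248]
tool_rot: [1.0, -0.011, -0.006, -0.001]
ft_force: [0.0, 0.5, -1.6]
grip_width: 0.0853
```

```bash
python3 look.py w6; python3 -c "
from m import *
a=np.load('/tmp/w6.npz');C=cloud(dict(a),a['d']);rects(C,C[...,2]>0,.168,.19,box=(.38,.55,-.25,.15))
p,d=bot.camera('scene');save('s3.png',cv2.resize(p[140:340,80:280],None,fx=3,fy=3,interpolation=cv2.INTER_CUBIC))
go((.458,-.151,.16),-1)"
```

```text
px [296. 227.] 770 ctr [ 457.8 -151.2] size [26.3 13.9] ang 88.9 mean [ 457.9 -149.7  177. ]
eef [ 0.4582 -0.1514  0.2517] yaw -1.12 lin mm [-0.2 -0.4 91.7] n 92 rot [-0.01  0.02 -0.12] w 0.0853 F [0.9 0.1 0.6] t 10.55
```

View pics/s3.png

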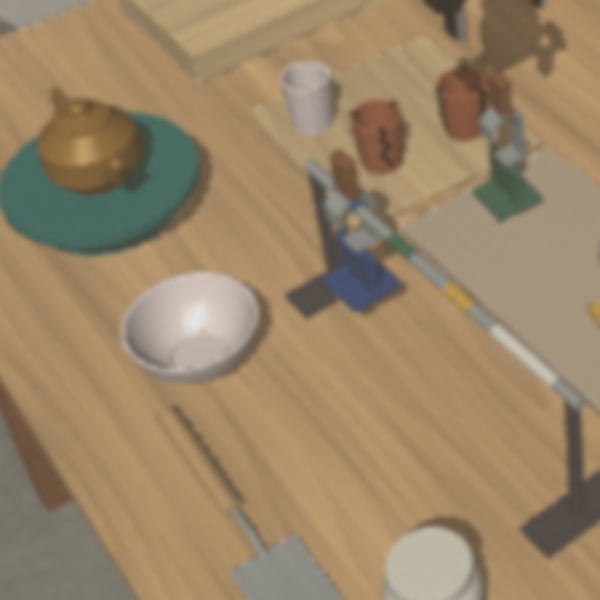

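View pics/w6.png

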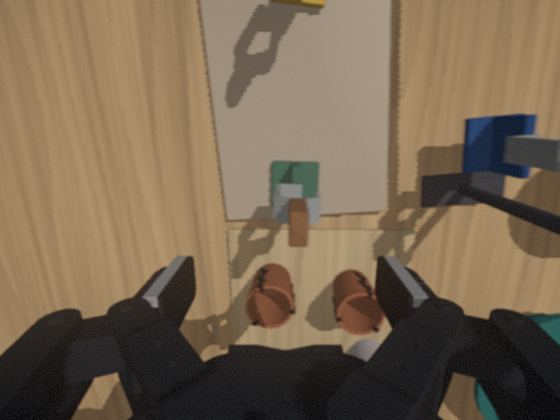

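Blue hangs freely at its band, and green is centred between the fingers at (297,205). Gripping green.

Emit:
jog_arm --jaw '[0, 0, 0, 0, 0, 0.3, 0.6, 1]' --linear '[[0, 0, 0.02], [0, 0, 0.045], [0, 0, 0.07], [0, 0, 0.091], [0, 0, 0.091], [0, 0, 0.091], [0, 0, 0.091], [0, 0, 0.091]]' --delta_rot '[[0, 0, 0], [0, 0, 0], [0, 0, 0], [0, 0, 0], [0, 0, 0], [0, 0, 0], [0, 0, 0], [0, 0, 0]]'

```text
clock: 11.22
eef_pos: [0.4618, -0.1517, 0.1623]
tool_rot: [1.0, -0.009, 0.002, 0.001]
ft_force: [-0.9, -0.1, 0.3]
grip_width: 0.0515
```

Emit:
jog_arm --jaw '[1, 1, 1, 1, 1, 1, 1, 1]' --linear '[[0, 0, 0], [0, 0, 0], [0, 0, 0], [0, 0, 0], [0, 0, 0], [0, 0, 0], [0, 0, 0], [0, 0, 0]]' --delta_rot '[[0, 0, 0], [0, 0, 0], [0, 0, 0], [0, 0, 0], [0, 0, 0], [0, 0, 0], [0, 0, 0], [0, 0, 0]]'

```text
clock: 11.88
eef_pos: [0.46, -0.1516, 0.161]
tool_rot: [1.0, -0.009, 0.0, 0.0]
ft_force: [-0.3, -0.1, 5.6]
grip_width: 0.0132
```

Emit:
jog_arm --jaw '[1, 1, 1, 1, 1, 1, 1, 1]' --linear '[[0, 0, -0.01], [0, 0, -0.035], [0, 0, -0.065], [0, 0, -0.095], [0, 0, -0.125], [0, 0, -0.15], [0, 0, -0.175], [0, 0, -0.185]]' --delta_rot '[[0, 0, 0], [0, 0, 0], [0, 0, 0], [0, 0, 0], [0, 0, 0], [0, 0, 0], [0, 0, 0], [0, 0, 0]]'

```text
clock: 12.55
eef_pos: [0.4605, -0.1513, 0.3481]
tool_rot: [1.0, -0.009, 0.002, 0.0]
ft_force: [0.2, -0.3, -3.1]
grip_width: 0.0129
```

```bash
python3 -c "
from h import *
go((.55,.155,.34),4)"
```

```text
eef [ 0.4605 -0.1513  0.3481] yaw -1.04 lin mm [  83.9 -307.9    8.3] n 319 rot [ 0.05 -0.22 -5.04] w 0.0129 F [ 0.2 -0.3 -3.1] t 12.55
```

Emit:
jog_arm --jaw '[1, 1, 1, 1, 1, 1, 1, 1]' --linear '[[0.005, -0.02, 0], [0.014, -0.055, 0], [0.024, -0.09, 0], [0.033, -0.125, 0], [0.043, -0.16, 0], [0.054, -0.2, 0], [0.063, -0.235, 0], [0.072, -0.265, 0]]' --delta_rot '[[0, 0, -0.5], [0, 0, -1], [0, 0, -2], [0, 0, -3], [0, 0, -4], [0, 0, -5], [0, 0, -5], [0, 0, -5]]'

```text
clock: 13.22
eef_pos: [0.5363, 0.1151, 0.3439]
tool_rot: [0.999, 0.035, -0.001, -0.0]
ft_force: [0.5, 0.0, -2.9]
grip_width: 0.0135
```

```bash
python3 -c "
from h import *
go((.56,.153,.231),3.9)"
```

```text
eef [0.5363 0.1151 0.3439] yaw 4.04 lin mm [ 26.6 -36.1 112.8] n 121 rot [-0.04  0.15  0.14] w 0.0135 F [ 0.5  0.  -2.9] t 13.22
```

Emit:
jog_arm --jaw '[1, 1, 1, 1, 1, 1, 1, 1]' --linear '[[0.013, -0.018, 0], [0.0265, -0.036, 0.01], [0.0265, -0.036, 0.04], [0.0265, -0.036, 0.07], [0.0265, -0.036, 0.095], [0.0265, -0.036, 0.112], [0.0265, -0.036, 0.113], [0.0265, -0.036, 0.113]]' --delta_rot '[[0, 0, 0], [0, 0, 0], [0, 0, 0], [0, 0, 0], [0, 0, 0], [0, 0, 0], [0, 0, 0], [0, 0, 0]]'

```text
clock: 13.88
eef_pos: [0.5593, 0.1499, 0.2302]
tool_rot: [0.999, 0.035, -0.003, 0.0]
ft_force: [-0.6, -0.1, -2.8]
grip_width: 0.0131
```

```bash
python3 -c "
from h import *
go((.6415,.153,.231),3.9)"
```

```text
eef [0.5593 0.1499 0.2302] yaw 3.96 lin mm [82.2  2.6 -1.2] n 82 rot [0.04 0.29 0.06] w 0.0131 F [-0.6 -0.1 -2.8] t 13.88
```

Emit:
jog_arm --jaw '[1, 1, 1, 1, 1, 1, 1, 1]' --linear '[[0.015, 0, -0.001], [0.035, 0, -0.001], [0.055, 0, -0.001], [0.072, 0, -0.001], [0.082, 0, -0.001], [0.082, 0, -0.001], [0.082, 0, -0.001], [0.082, 0, -0.001]]' --delta_rot '[[0, 0, 0], [0, 0, 0], [0, 0, 0], [0, 0, 0], [0, 0, 0], [0, 0, 0], [0, 0, 0], [0, 0, 0]]'

```text
clock: 14.55
eef_pos: [0.6421, 0.1557, 0.2342]
tool_rot: [0.999, 0.034, 0.0, -0.0]
ft_force: [0.2, 0.7, -2.5]
grip_width: 0.0133
```

```bash
python3 -c "
from h import *
p,d=bot.camera('scene');save('s4.png',cv2.resize(p[140:340,150:350],None,fx=3,fy=3,interpolation=cv2.INTER_CUBIC))
go((.6415,.153,.194),3.9)"
```

```text
eef [0.6419 0.1558 0.2341] yaw 3.96 lin mm [-0.6  2.7 40.1] n 40 rot [-0.01 -0.02  0.06] w 0.0135 F [-0.9 -0.8 -3.4] t 14.6
```

View pics/s4.png

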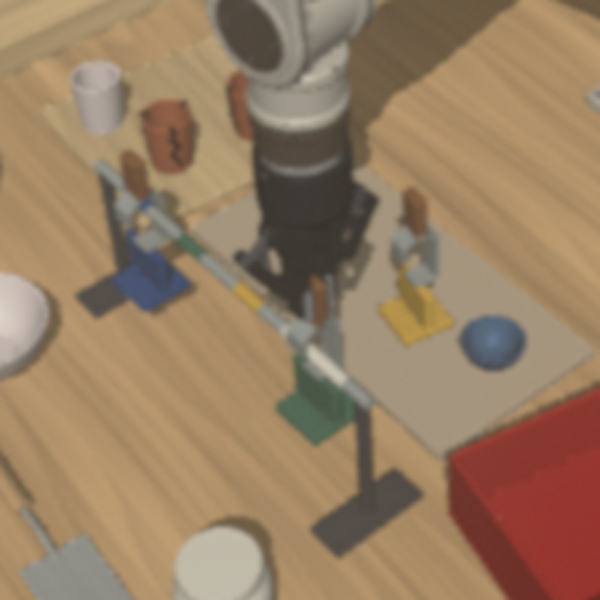

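The rail passes through the green hook opening, with the lip on the far side at about (305,330). Lowering.

Emit:
jog_arm --jaw '[1, 1, 1, 1, 1, 1, 1, 1]' --linear '[[0, 0.002, 0.008], [0, 0.002, 0.018], [0, 0.002, 0.028], [0, 0.002, 0.034], [0, 0.002, 0.038], [0, 0.002, 0.04], [0, 0.002, 0.041], [0, 0.002, 0.041]]' --delta_rot '[[0, 0, 0], [0, 0, 0], [0, 0, 0], [0, 0, 0], [0, 0, 0], [0, 0, 0], [0, 0, 0], [0, 0, 0]]'

```text
clock: 15.27
eef_pos: [0.6425, 0.1537, 0.1945]
tool_rot: [0.999, 0.034, 0.001, -0.0]
ft_force: [-2.8, -1.0, 5.9]
grip_width: 0.0135
```

Emit:
jog_arm --jaw '[1, 1, 1, 1, 1, 1, 1, 1]' --linear '[[0, 0, 0], [0, 0, 0], [0, 0, 0], [0, 0, 0], [0, 0, 0], [0, 0, 0], [0, 0, 0], [0, 0, 0]]' --delta_rot '[[0, 0, 0], [0, 0, 0], [0, 0, 0], [0, 0, 0], [0, 0, 0], [0, 0, 0], [0, 0, 0], [0, 0, 0]]'

```text
clock: 15.93
eef_pos: [0.6426, 0.1537, 0.1945]
tool_rot: [0.999, 0.034, 0.001, -0.0]
ft_force: [-2.4, -1.1, 6.3]
grip_width: 0.0132
```

```bash
python3 -c "
from h import *
go((.652+.067*.0185,-.0185,.194),3.9)"
```

```text
eef [0.6426 0.1537 0.1945] yaw 3.95 lin mm [ -1.2 172.5   0.5] n 173 rot [-0.01 -0.13  0.05] w 0.0132 F [-2.4 -1.1  6.3] t 15.93
```

Emit:
jog_arm --jaw '[1, 1, 1, 1, 1, 1, 1, 1]' --linear '[[0, 0.01, -0.001], [0, 0.03, -0.001], [0, 0.055, -0.001], [0, 0.08, -0.001], [0, 0.105, -0.001], [-0.001, 0.13, -0.001], [-0.001, 0.15, -0.001], [-0.001, 0.16, -0.001]]' --delta_rot '[[0, 0, 0], [0, 0, 0], [0, 0, 0], [0, 0, 0], [0, 0, 0], [0, 0, 0], [0, 0, 0], [0, 0, 0]]'

```text
clock: 16.6
eef_pos: [0.6535, -0.0077, 0.1946]
tool_rot: [0.999, 0.034, 0.002, -0.001]
ft_force: [1.3, 4.5, 3.1]
grip_width: 0.0132
```

Emit:
jog_arm --jaw '[1, 1, 1, 1, 1, 1, 1, 1]' --linear '[[0, 0.006, 0], [0, 0.011, 0], [0, 0.012, 0], [0, 0.012, 0], [0, 0.012, 0], [0, 0.012, 0], [0, 0.012, 0], [0, 0.012, 0]]' --delta_rot '[[0, 0, 0], [0, 0, 0], [0, 0, 0], [0, 0, 0], [0, 0, 0], [0, 0, 0], [0, 0, 0], [0, 0, 0]]'

```text
clock: 17.27
eef_pos: [0.6542, -0.0168, 0.1946]
tool_rot: [0.999, 0.035, 0.001, 0.0]
ft_force: [1.5, 2.6, 4.7]
grip_width: 0.0134
```

```bash
python3 look.py w7;python3 -c "
from h import *
a=np.load('/tmp/w7.npz');c=dict(a);p=a['p'].astype(int)
for v in range(130,250,3): print(v,p[v,283:288].mean(0).round(),pt(c,285,v,z=.166).round(4))
go((.652+.067*.0185,-.0185,.194),3.9)"
```

```text
130 [148. 143. 133.] [0.6505 0.0493 0.166 ]
133 [143. 142. 138.] [0.6506 0.0479 0.166 ]
136 [145. 143. 139.] [0.6507 0.0465 0.166 ]
139 [143. 142. 138.] [0.6508 0.045  0.166 ]
142 [143. 143. 139.] [0.6509 0.0436 0.166 ]
145 [143. 142. 138.] [0.651  0.0421 0.166 ]
148 [143. 143. 138.] [0.6511 0.0406 0.166 ]
151 [143. 142. 138.] [0.6512 0.0391 0.166 ]
154 [142. 142. 138.] [0.6513 0.0377 0.166 ]
157 [142. 142. 138.] [0.6515 0.0362 0.166 ]
160 [142. 142. 138.] [0.6516 0.0347 0.166 ]
163 [141. 141. 137.] [0.6517 0.0332 0.166 ]
166 [142. 141. 138.] [0.6518 0.0316 0.166 ]
169 [142. 141. 138.] [0.6519 0.0301 0.166 ]
172 [143. 142. 139.] [0.652  0.0286 0.166 ]
175 [142. 142. 138.] [0.6521 0.027  0.166 ]
178 [142. 141. 137.] [0.6522 0.0255 0.166 ]
181 [141. 141. 137.] [0.6523 0.0239 0.166 ]
184 [141. 141. 137.] [0.6524 0.0223 0.166 ]
187 [141. 141. 138.] [0.6526 0.0208 0.166 ]
190 [141. 141. 138.] [0.6527 0.0192 0.166 ]
193 [140. 140. 137.] [0.6528 0.0176 0.166 ]
196 [141. 141. 138.] [0.6529 0.016  0.166 ]
199 [140. 141. 138.] [0.653  0.0144 0.166 ]
202 [141. 141. 138.] [0.6531 0.0127 0.166 ]
205 [141. 141. 137.] [0.6532 0.0111 0.166 ]
208 [140. 141. 137.] [0.6534 0.0095 0.166 ]
211 [140. 139. 137.] [0.6535 0.0078 0.166 ]
214 [138. 139. 136.] [0.6536 0.0062 0.166 ]
217 [140. 139. 137.] [0.6537 0.0045 0.166 ]
220 [140. 140. 137.] [0.6538 0.0028 0.166 ]
223 [141. 141. 138.] [0.654  0.0011 0.166 ]
226 [131. 134. 129.] [ 6.541e-01 -6.000e-04  1.660e-01]
229 [ 71. 102.  83.] [ 0.6542 -0.0023  0.166 ]
232 [ 72. 103.  85.] [ 0.6543 -0.004   0.166 ]
235 [88. 86. 67.] [ 0.6545 -0.0057  0.166 ]
238 [99. 71. 50.] [ 0.6546 -0.0075  0.166 ]
241 [99. 70. 49.] [ 0.6547 -0.0092  0.166 ]
244 [100.  72.  51.] [ 0.6548 -0.011   0.166 ]
247 [101.  72.  51.] [ 0.655  -0.0127  0.166 ]
eef [ 0.6542 -0.0168  0.1946] yaw 4.05 lin mm [-1.1  1.7  0.6] n 2 rot [ 0.02 -0.16  0.15] w 0.0134 F [0.4 2.2 5.2] t 17.32
```

View pics/w7.png

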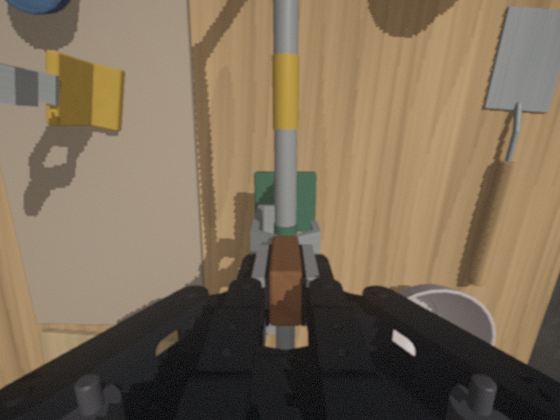

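Green's band edge is at row 227, which puts the band centre at −0.018; the TCP is at −0.017. Releasing, then on to yellow.

Emit:
jog_arm --jaw '[0.6, 0.4, 0.2, 0, 0, 0, 0, 0]' --linear '[[0, 0, 0], [0, 0, 0], [0, 0, 0], [0, 0, 0], [0, 0, 0], [0, 0, -0.01], [0, 0, -0.03], [0, 0, -0.06]]' --delta_rot '[[0, 0, 0], [0, 0, 0], [0, 0, 0], [0, 0, 0], [0, 0, 0], [0, 0, 0], [0, 0, 0], [0, 0, 0]]'

```text
clock: 17.98
eef_pos: [0.6517, -0.018, 0.2513]
tool_rot: [0.999, 0.034, -0.003, -0.0]
ft_force: [1.1, -0.7, -0.3]
grip_width: 0.0853
```

```bash
python3 -c "
from h import *
go((.466,.065,.25),-7.9)"
```

```text
eef [ 0.6517 -0.018   0.2513] yaw 3.94 lin mm [-179.5  -95.6    2.5] n 203 rot [1.000e-02 3.800e-01 1.184e+01] w 0.0853 F [ 1.1 -0.7 -0.3] t 17.98
```

Emit:
jog_arm --jaw '[0, 0, 0, 0, 0, 0, 0, 0]' --linear '[[0, 0, -0.02], [-0.03, -0.016, -0.03], [-0.06, -0.032, -0.03], [-0.095, -0.05, -0.03], [-0.13, -0.068, -0.02], [-0.16, -0.085, -0.01], [-0.18, -0.096, 0.002], [-0.18, -0.096, 0.002]]' --delta_rot '[[0, 0, 0], [0, 0, 2], [0, 0, 4], [0, 0, 6], [0, 0, 8], [0, 0, 10], [0, 0, 11.8], [0, 0, 11.8]]'

```text
clock: 18.65
eef_pos: [0.461, 0.0664, 0.2498]
tool_rot: [0.998, -0.068, -0.003, 0.0]
ft_force: [-1.7, -0.3, -0.6]
grip_width: 0.0855
```

```bash
python3 look.py w8; python3 -c "
from m import *
a=np.load('/tmp/w8.npz');C=cloud(dict(a),a['d']);rects(C,C[...,2]>0,.168,.19,box=(.38,.55,-.25,.15))
p,d=bot.camera('scene');save('s5.png',cv2.resize(p[140:340,100:300],None,fx=3,fy=3,interpolation=cv2.INTER_CUBIC))
go((.466,.065,.16),-7.9)"
```

```text
px [293. 225.] 761 ctr [466.7  65.8] size [26.3 13.8] ang 82.4 mean [466.7  67.  177. ]
eef [0.4666 0.0657 0.2521] yaw -7.77 lin mm [-0.6  0.7 92.1] n 92 rot [ 0.   -0.05  0.13] w 0.0856 F [-0.2 -0.1 -0.4] t 18.75
```

View pics/s5.png

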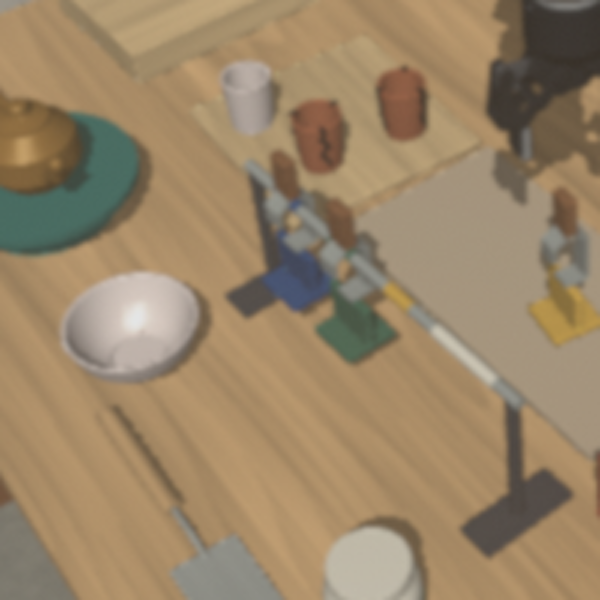

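View pics/w8.png

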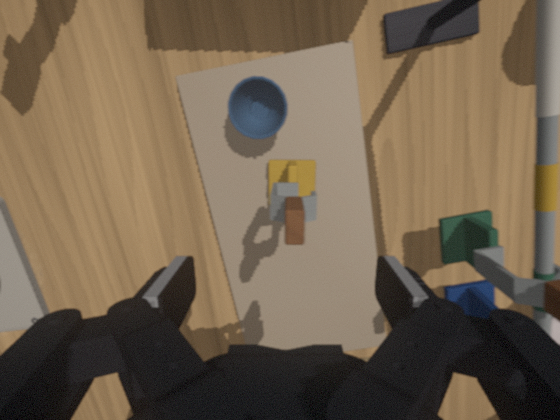

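Blue and green hang on their bands, and yellow is centred between the fingers. Gripping it.

Emit:
jog_arm --jaw '[0, 0, 0, 0, 0, 0.3, 0.6, 1]' --linear '[[0, 0, 0.02], [0, 0, 0.045], [0, 0, 0.07], [0, 0, 0.091], [0, 0, 0.091], [0, 0, 0.091], [0, 0, 0.091], [0, 0, 0.091]]' --delta_rot '[[0, 0, 0], [0, 0, 0], [0, 0, 0], [0, 0, 0], [0, 0, 0], [0, 0, 0], [0, 0, 0], [0, 0, 0]]'

```text
clock: 19.42
eef_pos: [0.4691, 0.0655, 0.1622]
tool_rot: [0.998, -0.069, 0.002, -0.0]
ft_force: [0.5, 0.5, 1.0]
grip_width: 0.0515
```

Emit:
jog_arm --jaw '[1, 1, 1, 1, 1, 1, 1, 1]' --linear '[[0, 0, 0], [0, 0, 0], [0, 0, 0], [0, 0, 0], [0, 0, 0], [0, 0, 0], [0, 0, 0], [0, 0, 0]]' --delta_rot '[[0, 0, 0], [0, 0, 0], [0, 0, 0], [0, 0, 0], [0, 0, 0], [0, 0, 0], [0, 0, 0], [0, 0, 0]]'

```text
clock: 20.08
eef_pos: [0.4674, 0.0656, 0.1611]
tool_rot: [0.998, -0.068, 0.001, -0.0]
ft_force: [-1.4, 0.3, 6.5]
grip_width: 0.013
```

Emit:
jog_arm --jaw '[1, 1, 1, 1, 1, 1, 1, 1]' --linear '[[0, 0, -0.01], [0, 0, -0.03], [0, 0, -0.055], [0, 0, -0.08], [0, 0, -0.1], [0, 0, -0.115], [0, 0, -0.12], [0, 0, -0.12]]' --delta_rot '[[0, 0, 0], [0, 0, 0], [0, 0, 0], [0, 0, 0], [0, 0, 0], [0, 0, 0], [0, 0, 0], [0, 0, 0]]'

```text
clock: 20.75
eef_pos: [0.4676, 0.0655, 0.2809]
tool_rot: [0.998, -0.068, 0.001, -0.0]
ft_force: [-0.5, -0.1, -3.7]
grip_width: 0.013
```

```bash
python3 -c "
from h import *
go((.56,.153,.27),3.9)"
```

```text
eef [0.4676 0.0655 0.2809] yaw -7.84 lin mm [ 79.6 -99.3  11.1] n 128 rot [-1.000e-02 -1.000e-01 -1.174e+01] w 0.013 F [-0.5 -0.1 -3.7] t 20.75
```

Emit:
jog_arm --jaw '[1, 1, 1, 1, 1, 1, 1, 1]' --linear '[[0.01, -0.015, 0], [0.026, -0.033, 0], [0.042, -0.052, 0.01], [0.058, -0.072, 0.02], [0.072, -0.09, 0.03], [0.08, -0.099, 0.04], [0.08, -0.099, 0.048], [0.08, -0.099, 0.048]]' --delta_rot '[[0, 0, -2], [0, 0, -4], [0, 0, -6], [0, 0, -8], [0, 0, -10], [0, 0, -11.8], [0, 0, -11.8], [0, 0, -11.8]]'

```text
clock: 21.42
eef_pos: [0.5578, 0.1523, 0.2276]
tool_rot: [0.999, 0.035, -0.004, 0.001]
ft_force: [-0.3, -0.2, -3.5]
grip_width: 0.0134
```

```bash
python3 -c "
from h import *
go((.6415,.153,.231),3.9)"
```

```text
eef [0.5578 0.1523 0.2276] yaw 3.97 lin mm [83.5  5.1 -4.1] n 84 rot [0.12 0.49 0.07] w 0.0134 F [-0.3 -0.2 -3.5] t 21.42
```

Emit:
jog_arm --jaw '[1, 1, 1, 1, 1, 1, 1, 1]' --linear '[[0.015, 0.003, 0], [0.035, 0.003, 0], [0.055, 0.003, 0], [0.07, 0.003, 0], [0.08, 0.003, 0], [0.08, 0.003, 0], [0.08, 0.003, 0], [0.08, 0.003, 0]]' --delta_rot '[[0, 0, 0], [0, 0, 0], [0, 0, 0], [0, 0, 0], [0, 0, 0], [0, 0, 0], [0, 0, 0], [0, 0, 0]]'

```text
clock: 22.08
eef_pos: [0.6387, 0.1545, 0.2321]
tool_rot: [0.999, 0.034, -0.001, 0.0]
ft_force: [-0.5, 0.1, -4.1]
grip_width: 0.0133
```

```bash
python3 -c "
from h import *
p,d=bot.camera('scene');save('s6.png',cv2.resize(p[140:340,150:350],None,fx=3,fy=3,interpolation=cv2.INTER_CUBIC))
go((.6415,.153,.194),3.9)"
```

```text
eef [0.6388 0.1547 0.2323] yaw 3.93 lin mm [ 2.7  1.9 38.3] n 38 rot [0.01 0.07 0.03] w 0.0135 F [-0.1 -1.  -3.9] t 22.13
```

View pics/s6.png

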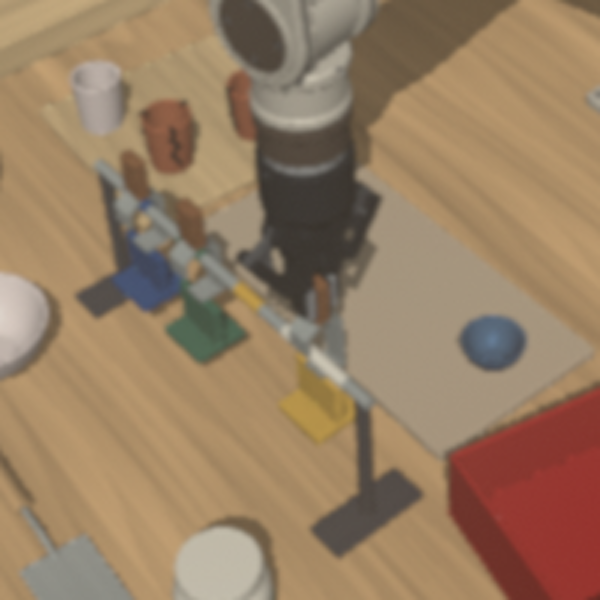

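The rail is inside the yellow hook. Lowering.

Emit:
jog_arm --jaw '[1, 1, 1, 1, 1, 1, 1, 1]' --linear '[[0.003, 0, 0.008], [0.003, 0, 0.018], [0.003, 0, 0.028], [0.003, 0, 0.034], [0.003, 0, 0.038], [0.003, 0, 0.039], [0.003, 0, 0.0395], [0.003, 0, 0.0395]]' --delta_rot '[[0, 0, 0], [0, 0, 0], [0, 0, 0], [0, 0, 0], [0, 0, 0], [0, 0, 0], [0, 0, 0], [0, 0, 0]]'

```text
clock: 22.8
eef_pos: [0.6426, 0.1552, 0.1946]
tool_rot: [0.999, 0.034, 0.001, -0.0]
ft_force: [-3.6, -1.1, 6.4]
grip_width: 0.0134
```

Emit:
jog_arm --jaw '[1, 1, 1, 1, 1, 1, 1, 1]' --linear '[[0, 0, 0], [0, 0, 0], [0, 0, 0], [0, 0, 0], [0, 0, 0], [0, 0, 0], [0, 0, 0], [0, 0, 0]]' --delta_rot '[[0, 0, 0], [0, 0, 0], [0, 0, 0], [0, 0, 0], [0, 0, 0], [0, 0, 0], [0, 0, 0], [0, 0, 0]]'

```text
clock: 23.47
eef_pos: [0.6426, 0.1552, 0.1946]
tool_rot: [0.999, 0.035, 0.001, -0.0]
ft_force: [-3.3, -1.6, 5.5]
grip_width: 0.013
```

```bash
python3 -c "
from h import *
go((.652-.067*.066,.066,.194),3.9)"
```

```text
eef [0.6426 0.1552 0.1946] yaw 3.96 lin mm [-1.2 89.4  0.6] n 89 rot [-0.   -0.07  0.06] w 0.013 F [-3.3 -1.6  5.5] t 23.47
```

Emit:
jog_arm --jaw '[1, 1, 1, 1, 1, 1, 1, 1]' --linear '[[0, 0.01, -0.001], [0, 0.026, -0.001], [0, 0.044, -0.001], [0, 0.062, -0.001], [0, 0.078, -0.001], [0, 0.088, -0.001], [-0.001, 0.0905, -0.001], [-0.001, 0.0905, -0.001]]' --delta_rot '[[0, 0, 0], [0, 0, 0], [0, 0, 0], [0, 0, 0], [0, 0, 0], [0, 0, 0], [0, 0, 0], [0, 0, 0]]'

```text
clock: 24.13
eef_pos: [0.6488, 0.0636, 0.1947]
tool_rot: [0.999, 0.034, 0.001, 0.001]
ft_force: [-1.4, 0.3, 4.9]
grip_width: 0.013
```

Emit:
jog_arm --jaw '[1, 1, 1, 1, 1, 1, 1, 1]' --linear '[[0, 0, 0], [0, 0, 0], [0, 0, 0], [0, 0, 0], [0, 0, 0], [0, 0, 0], [0, 0, 0], [0, 0, 0]]' --delta_rot '[[0, 0, 0], [0, 0, 0], [0, 0, 0], [0, 0, 0], [0, 0, 0], [0, 0, 0], [0, 0, 0], [0, 0, 0]]'

```text
clock: 24.8
eef_pos: [0.6488, 0.0637, 0.1946]
tool_rot: [0.999, 0.034, 0.001, 0.002]
ft_force: [-1.1, -1.4, 6.3]
grip_width: 0.0134
```

```bash
python3 look.py w9;python3 -c "
from h import *
a=np.load('/tmp/w9.npz');c=dict(a);p=a['p'].astype(int)
for v in range(205,240,3): print(v,p[v,283:288].mean(0).round(),pt(c,285,v,z=.166).round(4))
go((.652-.067*.066,.066,.194),3.9)"
```

```text
205 [143. 142. 138.] [0.6479 0.0915 0.166 ]
208 [143. 142. 138.] [0.648  0.0899 0.166 ]
211 [142. 142. 138.] [0.6481 0.0882 0.166 ]
214 [142. 142. 137.] [0.6483 0.0866 0.166 ]
217 [142. 143. 140.] [0.6484 0.0849 0.166 ]
220 [172. 144.  76.] [0.6485 0.0832 0.166 ]
223 [177. 145.  68.] [0.6486 0.0815 0.166 ]
226 [176. 145.  68.] [0.6487 0.0798 0.166 ]
229 [177. 146.  69.] [0.6489 0.0781 0.166 ]
232 [177. 146.  69.] [0.649  0.0764 0.166 ]
235 [159. 128.  63.] [0.6491 0.0747 0.166 ]
238 [99. 71. 50.] [0.6492 0.0729 0.166 ]
eef [0.6488 0.0637 0.1947] yaw 3.93 lin mm [-1.1 -2.3  0.6] n 3 rot [ 0.23 -0.11  0.03] w 0.0133 F [-2.  -3.1  5.8] t 24.85
```

View pics/w9.png

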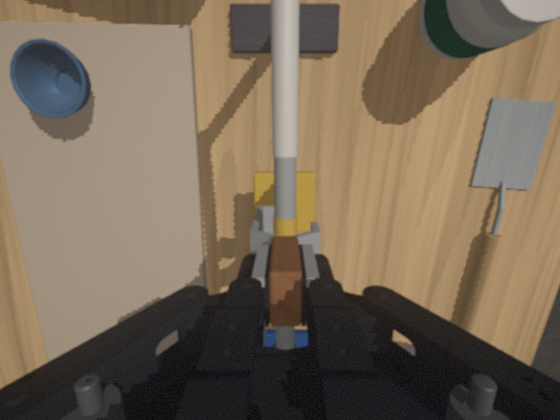

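The yellow band's centre is at about y = 0.067 with the TCP at 0.064, so I nudge it 3 mm back before releasing.

Emit:
jog_arm --jaw '[1, 1, 1, 1, 1, 1, 1, 1]' --linear '[[0, -0.002, 0], [0, -0.004, 0], [0, -0.004, 0], [0, -0.004, 0], [0, -0.004, 0], [0, -0.004, 0], [0, -0.004, 0], [0, -0.004, 0]]' --delta_rot '[[0, 0, 0], [0, 0, 0], [0, 0, 0], [0, 0, 0], [0, 0, 0], [0, 0, 0], [0, 0, 0], [0, 0, 0]]'

```text
clock: 25.52
eef_pos: [0.6487, 0.0666, 0.1946]
tool_rot: [0.999, 0.034, 0.001, 0.003]
ft_force: [-0.7, -4.5, 5.0]
grip_width: 0.0131
```

Emit:
jog_arm --jaw '[0.6, 0.4, 0.2, 0, 0, 0, 0, 0]' --linear '[[0, 0, 0], [0, 0, 0], [0, 0, 0], [0, 0, 0], [0, 0, 0], [0, 0, -0.01], [0, 0, -0.03], [0, 0, -0.06]]' --delta_rot '[[0, 0, 0], [0, 0, 0], [0, 0, 0], [0, 0, 0], [0, 0, 0], [0, 0, 0], [0, 0, 0], [0, 0, 0]]'

```text
clock: 26.18
eef_pos: [0.6463, 0.069, 0.2518]
tool_rot: [0.999, 0.035, -0.003, 0.0]
ft_force: [0.7, -0.2, 0.3]
grip_width: 0.0857
```

```bash
python3 -c "
from m import *
p,d=bot.camera('scene');save('s7.png',cv2.resize(p[140:340,100:300],None,fx=3,fy=3,interpolation=cv2.INTER_CUBIC))
c=bot.calibration('top');p,d=bot.camera('top');C=cloud(c,d);save('t7.png',p)
rects(C,C[...,2]>0,.066,.085,box=(.35,.62,-.45,-.2))
rects(C,C[...,2]>0,.2,.22,10,box=(.6,.7,-.2,.2))
go((.43,-.282,.25),0)"
```

```text
px [442. 177.] 165 ctr [ 558.9 -401.2] size [54.8 53.5] ang 88.3 mean [ 559.6 -402.7   74.8]
px [396. 189.] 169 ctr [ 530.9 -293.9] size [56.  54.8] ang 9.8 mean [ 532.  -294.5   74.8]
px [393. 233.] 162 ctr [ 428.9 -282.2] size [53.6 56.3] ang 11.0 mean [ 429.3 -284.8   75. ]
px [320. 121.] 92 ctr [ 662.2 -108.5] size [15.3 25.7] ang 4.8 mean [ 660.8 -108.3  210.2]
px [278. 124.] 90 ctr [655.6 -19.7] size [15.1 24.3] ang 5.0 mean [654.8 -20.  210.9]
eef [0.6503 0.0693 0.2604] yaw 3.96 lin mm [-244.2  335.3    7.7] n 415 rot [-0.04 -0.6   3.96] w 0.0856 F [ 1.4 -0.3  1.5] t 26.28
```

View pics/s7.png

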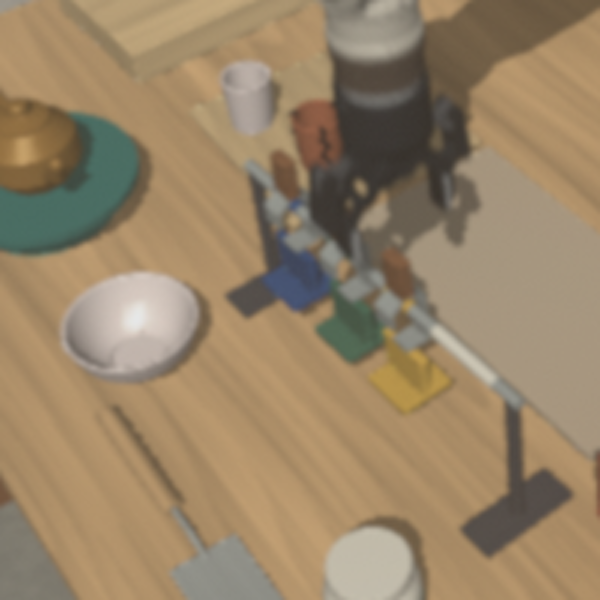

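View pics/t7.png

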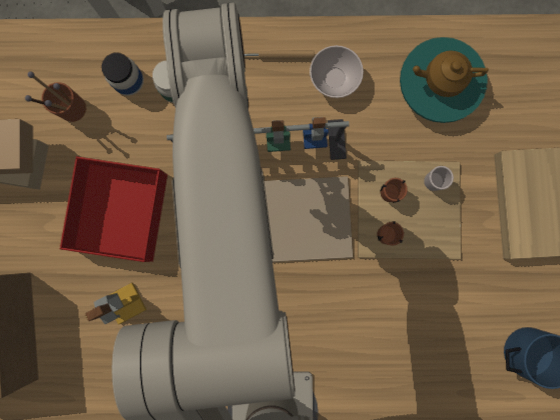

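All three hangers hang on their bands. Two cracked beakers remain, at (393,190) and (390,234) in the top view, and the white beaker is untouched at (441,179). I measure the crate and head for the near beaker.

```bash
python3 -c "
from m import *
a=np.load('/tmp/top0.npz');C=cloud(bot.calibration('top'),a['d'])
rects(C,C[...,2]>0,.075,.092,40,box=(.33,.65,.25,.52))
go((.43,-.282,.25),-33)"
```

```text
px [109. 208.] 1017 ctr [490.  371.3] size [202.2 220.6] ang 81.1 mean [491.2 374.8  83. ]
eef [0.6503 0.0693 0.2604] yaw 3.96 lin mm [-244.2  335.3    7.7] n 415 rot [-0.21 -0.58 36.96] w 0.0856 F [ 1.4 -0.3  1.5] t 26.28
```

Emit:
jog_arm --jaw '[0, 0, 0, 0, 0, 0, 0, 0]' --linear '[[0, 0, -0.03], [-0.02, 0.01, -0.045], [-0.05, 0.03, -0.05], [-0.08, 0.05, -0.05], [-0.11, 0.075, -0.05], [-0.14, 0.1, -0.05], [-0.17, 0.125, -0.05], [-0.195, 0.15, -0.05]]' --delta_rot '[[0, 0, 2], [0, 0, 4], [0, 0, 6], [0, 0, 8], [0, 0, 10], [0, 0, 13], [0, 0, 16], [0, 0, 19]]'

```text
clock: 26.95
eef_pos: [0.4616, -0.0949, 0.3045]
tool_rot: [0.991, -0.132, 0.0, 0.0]
ft_force: [1.0, -1.1, -0.0]
grip_width: 0.0852
```

```bash
python3 -c "
from h import *
go((.43,-.282,.25),-33)"
```

```text
eef [ 0.4616 -0.0949  0.3045] yaw -15.16 lin mm [ 18.3 188.8  54.6] n 197 rot [ 0.   -0.05 17.84] w 0.0852 F [ 1.  -1.1 -0. ] t 26.95
```

Emit:
jog_arm --jaw '[0, 0, 0, 0, 0, 0, 0, 0]' --linear '[[0.003, 0.03, 0], [0.006, 0.06, 0.01], [0.009, 0.09, 0.02], [0.012, 0.12, 0.03], [0.015, 0.15, 0.04], [0.018, 0.175, 0.05], [0.018, 0.188, 0.05], [0.018, 0.188, 0.05]]' --delta_rot '[[0, 0, 3], [0, 0, 6], [0, 0, 9], [0, 0, 12], [0, 0, 15], [0, 0, 17.8], [0, 0, 17.8], [0, 0, 17.8]]'

```text
clock: 27.62
eef_pos: [0.4313, -0.2824, 0.2535]
tool_rot: [0.959, -0.284, -0.0, 0.0]
ft_force: [0.3, 0.1, 0.4]
grip_width: 0.0851
```

```bash
python3 look.py w10; python3 -c "
from m import *
a=np.load('/tmp/w10.npz');C=cloud(dict(a),a['d'])
rects(C,C[...,2]>0,.066,.085,box=(.35,.62,-.45,-.2))
go((.428,-.281,.056),-33)"
```

```text
px [375. 146.] 984 ctr [ 529.3 -289.9] size [56.7 54.6] ang 7.3 mean [ 532.1 -290.9   74.1]
px [280. 194.] 826 ctr [ 426.5 -280.7] size [57.1 54. ] ang 54.3 mean [ 426.  -280.8   74.4]
px [445. 218.] 1005 ctr [ 557.6 -397.8] size [54.5 55.5] ang 56.9 mean [ 558.3 -398.5   73.1]
eef [ 0.432  -0.2811  0.2541] yaw -32.92 lin mm [ -3.4   2.1 198.1] n 198 rot [-0.02  0.01  0.08] w 0.0854 F [ 0.4  0.3 -0.1] t 27.67
```

View pics/w10.png

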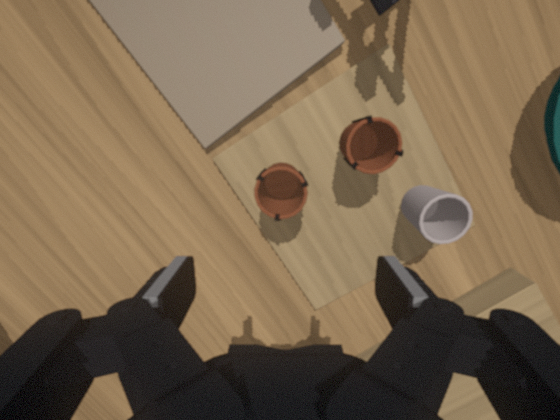

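Near beaker at (280,192), centred between the fingers; clear ways down on both sides.

Emit:
jog_arm --jaw '[0, 0, 0, 0, 0, 0, 0, 0]' --linear '[[-0.0045, 0.003, 0.03], [-0.0045, 0.003, 0.065], [-0.0045, 0.003, 0.1], [-0.0045, 0.003, 0.13], [-0.0045, 0.003, 0.16], [-0.0045, 0.003, 0.185], [-0.0045, 0.003, 0.198], [-0.0045, 0.003, 0.198]]' --delta_rot '[[0, 0, 0], [0, 0, 0], [0, 0, 0], [0, 0, 0], [0, 0, 0], [0, 0, 0], [0, 0, 0], [0, 0, 0]]'

```text
clock: 28.33
eef_pos: [0.4256, -0.2777, 0.0535]
tool_rot: [0.96, -0.281, -0.003, -0.001]
ft_force: [-0.6, 0.7, -0.9]
grip_width: 0.0855
```

Emit:
jog_arm --jaw '[0.2, 0.4, 0.6, 0.8, 1, 1, 1, 1]' --linear '[[0, 0, 0], [0, 0, 0], [0, 0, 0], [0, 0, 0], [0, 0, 0], [0, 0, 0], [0, 0, 0], [0, 0, 0]]' --delta_rot '[[0, 0, 0], [0, 0, 0], [0, 0, 0], [0, 0, 0], [0, 0, 0], [0, 0, 0], [0, 0, 0], [0, 0, 0]]'

```text
clock: 29.0
eef_pos: [0.4282, -0.2808, 0.0583]
tool_rot: [0.959, -0.283, 0.002, 0.0]
ft_force: [-0.9, 1.4, 7.2]
grip_width: 0.0539
```

Emit:
jog_arm --jaw '[1, 1, 1, 1, 1, 1, 1, 1]' --linear '[[0, 0, -0.01], [0, 0, -0.03], [0, 0, -0.055], [0, 0, -0.08], [0, 0, -0.11], [0, 0, -0.14], [0, 0, -0.17], [0, 0, -0.19]]' --delta_rot '[[0, 0, 0], [0, 0, 0], [0, 0, 0], [0, 0, 0], [0, 0, 0], [0, 0, 0], [0, 0, 0], [0, 0, 0]]'

```text
clock: 29.67
eef_pos: [0.4276, -0.281, 0.2506]
tool_rot: [0.959, -0.283, 0.003, 0.001]
ft_force: [1.1, -0.5, 0.4]
grip_width: 0.054
```

```bash
python3 look.py w11; python3 -c "
from m import *
go((.46,.05,.24),20)"
```

```text
eef [ 0.4291 -0.2819  0.254 ] yaw -32.84 lin mm [-154.3 -295.6   12.1] n 334 rot [  0.33  -0.64 -52.84] w 0.054 F [ 1.7 -0.7  1.1] t 29.72
```

View pics/w11.png

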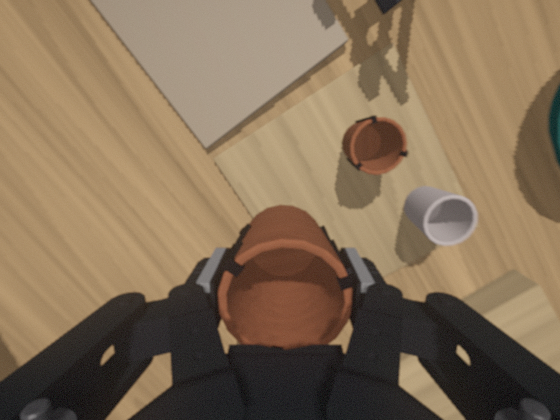

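Emit:
jog_arm --jaw '[1, 1, 1, 1, 1, 1, 1, 1]' --linear '[[-0.01, -0.02, 0], [-0.028, -0.055, 0], [-0.046, -0.09, 0], [-0.064, -0.125, 0], [-0.084, -0.16, 0], [-0.104, -0.2, 0], [-0.122, -0.235, 0], [-0.14, -0.27, 0]]' --delta_rot '[[0, 0, -5], [0, 0, -11], [0, 0, -17], [0, 0, -23], [0, 0, -29], [0, 0, -35], [0, 0, -41], [0, 0, -48]]'

```text
clock: 30.38
eef_pos: [0.4554, 0.0243, 0.2468]
tool_rot: [0.991, 0.135, 0.001, 0.0]
ft_force: [0.4, -0.1, -0.9]
grip_width: 0.0536
```

```bash
python3 -c "
from m import *
c9=np.array([.49,.371]);ux=np.array([np.cos(np.radians(-9)),np.sin(np.radians(-9))]);print(c9-.045*ux,c9+.045*ux)
go((.4455,.378,.2),81)"
```

```text
[0.44555402 0.37803955] [0.53444598 0.36396045]
eef [0.4554 0.0243 0.2468] yaw 15.46 lin mm [  84.6 -343.5   46.8] n 357 rot [  0.08  -0.08 -65.54] w 0.0536 F [ 0.4 -0.1 -0.9] t 30.38
```

Emit:
jog_arm --jaw '[1, 1, 1, 1, 1, 1, 1, 1]' --linear '[[0.008, -0.03, 0], [0.016, -0.065, 0], [0.025, -0.1, 0], [0.034, -0.138, 0], [0.043, -0.175, 0], [0.052, -0.21, 0], [0.062, -0.25, 0], [0.071, -0.285, 0]]' --delta_rot '[[0, 0, -5], [0, 0, -11], [0, 0, -18], [0, 0, -25], [0, 0, -32], [0, 0, -39], [0, 0, -46], [0, 0, -52]]'

```text
clock: 31.05
eef_pos: [0.4492, 0.3183, 0.2467]
tool_rot: [0.831, 0.556, 0.001, -0.0]
ft_force: [0.6, -0.7, -0.9]
grip_width: 0.054
```

```bash
python3 -c "
from m import *
go((.4455,.378,.2),81)"
```

```text
eef [0.4492 0.3183 0.2467] yaw 67.53 lin mm [ 53.7 -26.2  46.8] n 76 rot [  0.05  -0.08 -13.47] w 0.054 F [ 0.6 -0.7 -0.9] t 31.05
```

Emit:
jog_arm --jaw '[1, 1, 1, 1, 1, 1, 1, 1]' --linear '[[0.02, -0.01, 0], [0.04, -0.02, 0], [0.052, -0.025, 0.01], [0.052, -0.025, 0.03], [0.052, -0.025, 0.05], [0.052, -0.025, 0.05], [0.052, -0.025, 0.05], [0.052, -0.025, 0.05]]' --delta_rot '[[0, 0, -4], [0, 0, -8], [0, 0, -12], [0, 0, -13.5], [0, 0, -13.5], [0, 0, -13.5], [0, 0, -13.5], [0, 0, -13.5]]'

```text
clock: 31.72
eef_pos: [0.4473, 0.3738, 0.1972]
tool_rot: [0.762, 0.647, 0.001, 0.0]
ft_force: [0.2, 0.5, -0.6]
grip_width: 0.0542
```

```bash
python3 look.py w12; python3 -c "
from m import *
a=np.load('/tmp/w12.npz');C=cloud(dict(a),a['d'])
rects(C,C[...,2]>0,.075,.092,40,box=(.33,.65,.25,.52))
go((.4455,.378,.062),81)"
```

```text
px [296. 175.] 4852 ctr [455.2 380.1] size [200.  152.1] ang 81.1 mean [424.4 388.2  83. ]
eef [0.4476 0.3739 0.1977] yaw 80.63 lin mm [  3.4  -3.  135.7] n 136 rot [ 0.11 -0.12 -0.37] w 0.0539 F [ 0.6  0.3 -0.8] t 31.77
```

View pics/w12.png

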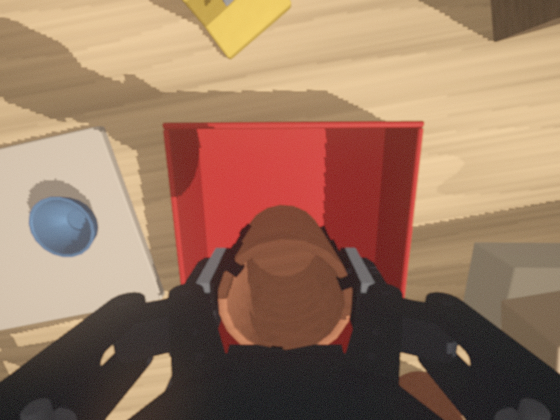

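The beaker is over the crate's robot-side half, walls clear on both sides. Lowering and releasing.

Emit:
jog_arm --jaw '[1, 1, 1, 1, 1, 1, 1, 1]' --linear '[[0.003, -0.002, 0.02], [0.003, -0.002, 0.045], [0.003, -0.002, 0.07], [0.003, -0.002, 0.095], [0.003, -0.002, 0.115], [0.003, -0.002, 0.13], [0.003, -0.002, 0.132], [0.003, -0.002, 0.132]]' --delta_rot '[[0, 0, 0], [0, 0, 0], [0, 0, 0], [0, 0, 0], [0, 0, 0], [0, 0, 0], [0, 0, 0], [0, 0, 0]]'

```text
clock: 32.43
eef_pos: [0.4456, 0.3768, 0.0642]
tool_rot: [0.763, 0.647, -0.0, -0.0]
ft_force: [0.5, -0.8, -0.6]
grip_width: 0.0539
```

Emit:
jog_arm --jaw '[0.3, 0.2, 0.1, 0, 0, 0, 0, 0]' --linear '[[0, 0, 0], [0, 0, 0], [0, 0, 0], [0, 0, 0], [0, 0, 0], [0, 0, -0.02], [0, 0, -0.05], [0, 0, -0.085]]' --delta_rot '[[0, 0, 0], [0, 0, 0], [0, 0, 0], [0, 0, 0], [0, 0, 0], [0, 0, 0], [0, 0, 0], [0, 0, 0]]'

```text
clock: 33.1
eef_pos: [0.444, 0.3758, 0.1479]
tool_rot: [0.762, 0.647, -0.002, -0.0]
ft_force: [1.2, 1.5, 0.7]
grip_width: 0.0856
```

Emit:
jog_arm --jaw '[0, 0, 0, 0, 0, 0, 0, 0]' --linear '[[0, 0, -0.03], [0, 0, -0.06], [0, 0, -0.09], [0, 0, -0.1], [0, 0, -0.1], [0, 0, -0.1], [0, 0, -0.1], [0, 0, -0.1]]' --delta_rot '[[0, 0, 0], [0, 0, 0], [0, 0, 0], [0, 0, 0], [0, 0, 0], [0, 0, 0], [0, 0, 0], [0, 0, 0]]'

```text
clock: 33.77
eef_pos: [0.4445, 0.3762, 0.2463]
tool_rot: [0.762, 0.647, -0.002, -0.0]
ft_force: [-0.1, -0.2, -0.5]
grip_width: 0.0854
```

```bash
python3 look.py w13; python3 -c "
from m import *
c=bot.calibration('top');p,d=bot.camera('top');C=cloud(c,d);save('t13.png',p)
rects(C,C[...,2]>0,.066,.085,box=(.35,.62,-.45,-.2))
go((.46,.05,.25),20)"
```

```text
px [442. 177.] 166 ctr [ 559.4 -401.8] size [54.8 53. ] ang 86.3 mean [ 559.7 -402.7   74.7]
px [396. 189.] 166 ctr [ 532.8 -293.6] size [55.4 55.6] ang 51.9 mean [ 532.1 -294.5   74.8]
eef [0.4447 0.3763 0.2468] yaw 80.66 lin mm [-319.5   68.1   -2.5] n 327 rot [-4.000e-02  2.200e-01  6.065e+01] w 0.0856 F [-0.2 -0.2 -0.2] t 33.87
```

View pics/w13.png

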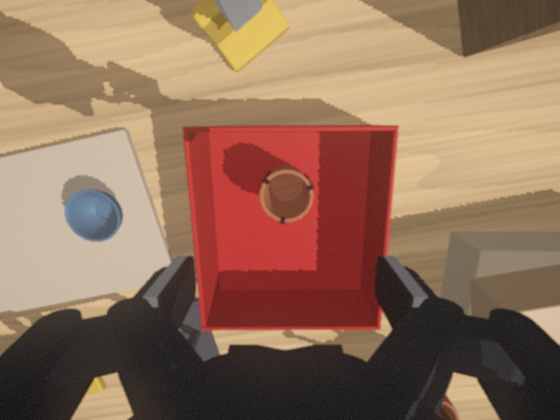

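View pics/t13.png

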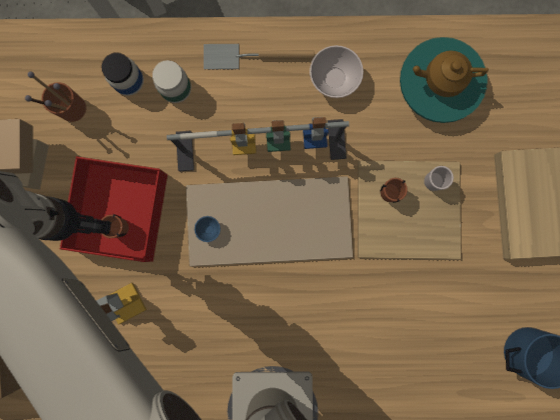

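The first beaker stands upright in the crate at (287,195). Only one cracked beaker is left, at (393,190) in the top view; I'm heading back for it.

Emit:
jog_arm --jaw '[0, 0, 0, 0, 0, 0, 0, 0]' --linear '[[-0.02, 0.004, 0], [-0.055, 0.01, 0], [-0.09, 0.018, 0], [-0.125, 0.026, 0], [-0.16, 0.034, 0], [-0.2, 0.042, 0], [-0.235, 0.05, 0], [-0.27, 0.058, 0]]' --delta_rot '[[0, 0, 5], [0, 0, 12], [0, 0, 19], [0, 0, 26], [0, 0, 33], [0, 0, 40], [0, 0, 47], [0, 0, 54]]'

```text
clock: 34.53
eef_pos: [0.458, 0.0992, 0.248]
tool_rot: [0.974, 0.228, -0.001, 0.0]
ft_force: [0.6, -0.0, -0.1]
grip_width: 0.0853
```

```bash
python3 -c "
from m import *
go((.5,-.2,.27),-20);go((.531,-.292,.25),-29)"
```

```text
eef [0.458  0.0992 0.248 ] yaw 26.32 lin mm [-95.1 286.8 -21.9] n 303 rot [1.000e-02 8.000e-02 4.632e+01] w 0.0853 F [ 0.6 -0.  -0.1] t 34.53
eef [0.458  0.0992 0.248 ] yaw 26.32 lin mm [-108.  383.   -2.] n 398 rot [2.000e-02 8.000e-02 5.532e+01] w 0.0853 F [ 0.6 -0.  -0.1] t 34.53
```

Emit:
jog_arm --jaw '[0, 0, 0, 0, 0, 0, 0, 0]' --linear '[[-0.01, 0.03, -0.005], [-0.022, 0.065, -0.01], [-0.034, 0.102, -0.015], [-0.046, 0.14, -0.02], [-0.058, 0.177, -0.02], [-0.07, 0.214, -0.02], [-0.082, 0.25, -0.02], [-0.095, 0.287, -0.02]]' --delta_rot '[[0, 0, 5], [0, 0, 10], [0, 0, 16], [0, 0, 22], [0, 0, 28], [0, 0, 34], [0, 0, 40], [0, 0, 46]]'

```text
clock: 35.2
eef_pos: [0.5022, -0.1998, 0.2679]
tool_rot: [0.985, -0.171, -0.001, -0.0]
ft_force: [1.5, -0.5, -0.1]
grip_width: 0.0854
```

```bash
python3 -c "
from m import *
go((.531,-.292,.25),-29)"
```

```text
eef [ 0.5022 -0.1998  0.2679] yaw -19.64 lin mm [58.1 77.2 17.8] n 98 rot [-0.01  0.08  9.36] w 0.0854 F [ 1.5 -0.5 -0.1] t 35.2
```

Emit:
jog_arm --jaw '[0, 0, 0, 0, 0, 0, 0, 0]' --linear '[[0.015, 0.02, 0.005], [0.03, 0.04, 0.01], [0.045, 0.06, 0.015], [0.058, 0.077, 0.018], [0.058, 0.077, 0.018], [0.058, 0.077, 0.018], [0.058, 0.077, 0.018], [0.058, 0.077, 0.018]]' --delta_rot '[[0, 0, 2.5], [0, 0, 5], [0, 0, 7.5], [0, 0, 9.4], [0, 0, 9.4], [0, 0, 9.4], [0, 0, 9.4], [0, 0, 9.4]]'

```text
clock: 35.87
eef_pos: [0.5316, -0.289, 0.2507]
tool_rot: [0.969, -0.248, -0.0, -0.0]
ft_force: [-0.2, 0.1, -0.2]
grip_width: 0.0855
```

```bash
python3 look.py w14; python3 -c "
from m import *
a=np.load('/tmp/w14.npz');C=cloud(dict(a),a['d'])
rects(C,C[...,2]>0,.066,.085,box=(.35,.62,-.45,-.2))
go((.530,-.291,.056),-29)"
```

```text
px [284. 196.] 845 ctr [ 531.3 -290.8] size [54.8 56.9] ang 45.6 mean [ 529.6 -291.4   74.3]
px [352. 267.] 788 ctr [ 556.2 -396.9] size [55.8 51.8] ang 58.4 mean [ 556.3 -398.2   73.2]
eef [ 0.5318 -0.2889  0.2511] yaw -28.67 lin mm [ -0.5   2.7 195.1] n 195 rot [-0.01  0.    0.33] w 0.0854 F [ 0.1 -1.  -0. ] t 35.92
```

View pics/w14.png

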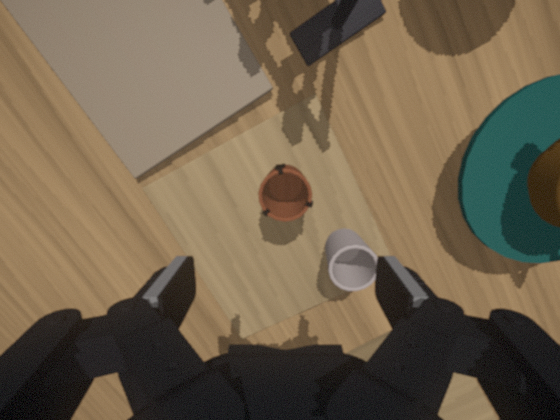

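The beaker is at (285,193); the white one at (352,265) is 8 cm to the side and clear of the finger path. Descending and gripping.

Emit:
jog_arm --jaw '[0, 0, 0, 0, 0, 0, 0, 0]' --linear '[[0, 0.003, 0.03], [0, 0.003, 0.065], [0, 0.003, 0.1], [0, 0.003, 0.13], [0, 0.003, 0.16], [0, 0.003, 0.182], [0, 0.003, 0.195], [0, 0.003, 0.195]]' --delta_rot '[[0, 0, 0], [0, 0, 0], [0, 0, 0], [0, 0, 0], [0, 0, 0], [0, 0, 0], [0, 0, 0], [0, 0, 0]]'

```text
clock: 36.58
eef_pos: [0.528, -0.2902, 0.0525]
tool_rot: [0.969, -0.247, -0.003, -0.001]
ft_force: [-0.3, 1.1, 0.6]
grip_width: 0.0852
```

Emit:
jog_arm --jaw '[0.2, 0.4, 0.6, 0.8, 1, 1, 1, 1]' --linear '[[0, 0, 0], [0, 0, 0], [0, 0, 0], [0, 0, 0], [0, 0, 0], [0, 0, 0], [0, 0, 0], [0, 0, 0]]' --delta_rot '[[0, 0, 0], [0, 0, 0], [0, 0, 0], [0, 0, 0], [0, 0, 0], [0, 0, 0], [0, 0, 0], [0, 0, 0]]'

```text
clock: 37.25
eef_pos: [0.5314, -0.2928, 0.0583]
tool_rot: [0.969, -0.248, 0.002, 0.0]
ft_force: [-3.7, 1.6, 6.0]
grip_width: 0.0548
```

Emit:
jog_arm --jaw '[1, 1, 1, 1, 1, 1, 1, 1]' --linear '[[0, 0, -0.01], [0, 0, -0.03], [0, 0, -0.055], [0, 0, -0.085], [0, 0, -0.12], [0, 0, -0.155], [0, 0, -0.19], [0, 0, -0.215]]' --delta_rot '[[0, 0, 0], [0, 0, 0], [0, 0, 0], [0, 0, 0], [0, 0, 0], [0, 0, 0], [0, 0, 0], [0, 0, 0]]'

```text
clock: 37.92
eef_pos: [0.531, -0.293, 0.2759]
tool_rot: [0.969, -0.248, 0.003, 0.001]
ft_force: [0.9, -0.2, -0.3]
grip_width: 0.0544
```

```bash
python3 look.py w15; python3 -c "
from m import *
go((.45,-.05,.27),10);go((.534,.364,.27),81)"
```

```text
eef [ 0.5327 -0.2939  0.281 ] yaw -28.75 lin mm [-189.9 -174.1    8.3] n 258 rot [  0.28  -0.79 -38.75] w 0.0549 F [ 2.  -0.2  2.9] t 37.97
eef [ 0.5327 -0.2939  0.281 ] yaw -28.75 lin mm [-315.4 -577.4    6.4] n 658 rot [   0.79   -0.54 -109.75] w 0.0549 F [ 2.  -0.2  2.9] t 37.97
```

View pics/w15.png

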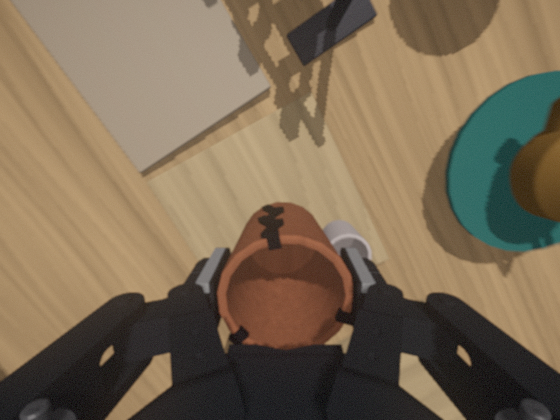

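Held, white beaker still standing. Moving back to x ≈ 0.45, then across to the crate.

Emit:
jog_arm --jaw '[1, 1, 1, 1, 1, 1, 1, 1]' --linear '[[-0.02, -0.018, 0], [-0.045, -0.041, 0], [-0.07, -0.065, 0], [-0.095, -0.088, 0], [-0.12, -0.11, 0], [-0.145, -0.133, 0], [-0.17, -0.155, 0], [-0.19, -0.174, 0]]' --delta_rot '[[0, 0, -4], [0, 0, -9], [0, 0, -14], [0, 0, -19], [0, 0, -24], [0, 0, -29], [0, 0, -34], [0, 0, -39]]'

```text
clock: 38.63
eef_pos: [0.4463, -0.0469, 0.2717]
tool_rot: [0.996, 0.092, 0.001, -0.0]
ft_force: [0.4, 0.2, -1.4]
grip_width: 0.0547
```

```bash
python3 -c "
from m import *
go((.46,.22,.27),60)"
```

```text
eef [ 0.4463 -0.0469  0.2717] yaw 10.53 lin mm [  62.2 -259.9    1.7] n 267 rot [ 4.000e-02 -7.000e-02 -4.947e+01] w 0.0547 F [ 0.4  0.2 -1.4] t 38.63
```

Emit:
jog_arm --jaw '[1, 1, 1, 1, 1, 1, 1, 1]' --linear '[[0.006, -0.026, 0], [0.013, -0.056, 0], [0.021, -0.09, 0], [0.029, -0.124, 0], [0.037, -0.158, 0], [0.046, -0.192, 0], [0.054, -0.226, 0], [0.062, -0.26, 0]]' --delta_rot '[[0, 0, -5], [0, 0, -11], [0, 0, -17], [0, 0, -24], [0, 0, -30], [0, 0, -37], [0, 0, -43], [0, 0, -49.5]]'

```text
clock: 39.3
eef_pos: [0.4621, 0.22, 0.2718]
tool_rot: [0.866, 0.501, 0.001, 0.0]
ft_force: [0.8, 0.1, -1.0]
grip_width: 0.0544
```

```bash
python3 -c "
from m import *
go((.536,.364,.25),81)"
```

```text
eef [0.4621 0.22   0.2718] yaw 60.07 lin mm [161.6  -7.8  22. ] n 163 rot [  0.08  -0.06 -20.93] w 0.0544 F [ 0.8  0.1 -1. ] t 39.3
```

Emit:
jog_arm --jaw '[1, 1, 1, 1, 1, 1, 1, 1]' --linear '[[0.025, -0.001, 0], [0.055, -0.002, 0], [0.085, -0.004, 0], [0.115, -0.006, 0], [0.145, -0.007, 0.01], [0.162, -0.008, 0.03], [0.162, -0.008, 0.05], [0.162, -0.008, 0.06]]' --delta_rot '[[0, 0, -3], [0, 0, -7], [0, 0, -11], [0, 0, -15], [0, 0, -19], [0, 0, -21], [0, 0, -21], [0, 0, -21]]'

```text
clock: 39.97
eef_pos: [0.5361, 0.3628, 0.2078]
tool_rot: [0.761, 0.648, -0.002, -0.0]
ft_force: [0.3, -0.3, -1.7]
grip_width: 0.0544
```

```bash
python3 look.py w16; python3 -c "
from m import *
go((.536,.364,.068),81)"
```

```text
eef [0.5352 0.3615 0.2064] yaw 80.79 lin mm [  3.2   1.  138.4] n 138 rot [-0.28  0.28 -0.21] w 0.0544 F [-1.  -0.4 -3.8] t 40.02
```

View pics/w16.png

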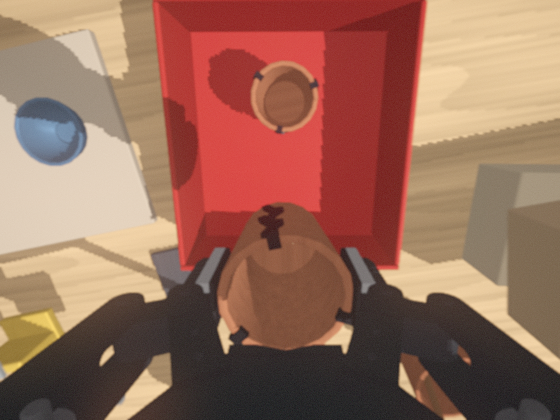

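```bash
python3 -c "
from m import *
a=np.load('/tmp/w16.npz');c=dict(a);C=cloud(c,a['d'])
rects(C,C[...,2]>0,.078,.092,40,box=(.33,.65,.25,.52))
rects(C,C[...,2]>0,.06,.077,40,box=(.33,.65,.25,.52))
print(pt(c,398,266,z=.085),pt(c,180,266,z=.085))"
```

```text
px [290. 116.] 5475 ctr [490.7 374.3] size [200.1 215.6] ang 81.0 mean [469.7 378.7  82.9]
px [292.  92.] 5866 ctr [488.7 374.5] size [192.4 211.7] ang 81.1 mean [451.1 383.4  68.7]
px [284.  94.] 1386 ctr [449.6 376.7] size [54.5 57.2] ang 77.0 mean [446.3 377.   69.4]
[0.60769091 0.45529331 0.085     ] [0.57680653 0.261232   0.085     ]
```

The crate's rim confirms its centre at (0.4905, 0.374) and the first beaker at (0.447, 0.377). Lowering the second one beside it.

Emit:
jog_arm --jaw '[1, 1, 1, 1, 1, 1, 1, 1]' --linear '[[0.005, 0, 0.02], [0.005, 0, 0.045], [0.005, 0, 0.07], [0.005, 0, 0.095], [0.005, 0, 0.118], [0.005, 0, 0.133], [0.005, 0, 0.137], [0.005, 0, 0.137]]' --delta_rot '[[0, 0, 0], [0, 0, 0], [0, 0, 0], [0, 0, 0], [0, 0, 0], [0, 0, 0], [0, 0, 0], [0, 0, 0]]'

```text
clock: 40.68
eef_pos: [0.5372, 0.3662, 0.0736]
tool_rot: [0.762, 0.648, -0.001, -0.0]
ft_force: [-1.2, 0.5, -0.9]
grip_width: 0.0539
```

Emit:
jog_arm --jaw '[0.3, 0.2, 0.1, 0, 0, 0, 0, 0]' --linear '[[0, 0, 0], [0, 0, 0], [0, 0, 0], [0, 0, 0], [0, 0, 0], [0, 0, -0.02], [0, 0, -0.05], [0, 0, -0.085]]' --delta_rot '[[0, 0, 0], [0, 0, 0], [0, 0, 0], [0, 0, 0], [0, 0, 0], [0, 0, 0], [0, 0, 0], [0, 0, 0]]'

```text
clock: 41.35
eef_pos: [0.5363, 0.3663, 0.1576]
tool_rot: [0.762, 0.648, -0.003, -0.0]
ft_force: [0.4, -0.6, 0.1]
grip_width: 0.0852
```

Emit:
jog_arm --jaw '[0, 0, 0, 0, 0, 0, 0, 0]' --linear '[[0, 0, -0.03], [0, 0, -0.06], [0, 0, -0.09], [0, 0.02, -0.12], [0, 0.05, -0.13], [0, 0.08, -0.13], [0, 0.1, -0.13], [0, 0.1, -0.13]]' --delta_rot '[[0, 0, 0], [0, 0, 0], [0, 0, 0], [0, 0, 0], [0, 0, 0], [0, 0, 0], [0, 0, 0], [0, 0, 0]]'

```text
clock: 42.02
eef_pos: [0.6399, 0.3494, 0.2864]
tool_rot: [0.763, 0.646, -0.0, 0.0]
ft_force: [-0.6, 0.3, -1.1]
grip_width: 0.0854
```

```bash
python3 -c "
from m import *
p,d=bot.camera('scene');save('s17.png',p)
c=bot.calibration('top');p,d=bot.camera('top');C=cloud(c,d);save('t17.png',p)
rects(C,C[...,2]>0,.066,.085,box=(.35,.62,-.45,-.2))
print('crate');rects(C,C[...,2]>0,.055,.077,20,box=(.39,.58,.29,.45))
print('tabs');rects(C,C[...,2]>0,.2,.22,10,box=(.6,.7,-.2,.2))
H,S,V=[x.astype(int) for x in cv2.split(cv2.cvtColor(p,cv2.COLOR_RGB2HSV))]
go((.3,.3,.3))"
```

```text
px [442. 177.] 174 ctr [ 559.2 -401.5] size [54.2 54.3] ang 47.7 mean [ 559.4 -402.1   74.6]
crate
px [122. 185.] 108 ctr [547.1 351.2] size [54.6 31.6] ang 30.7 mean [547.2 349.2  67.4]
tabs
px [320. 121.] 93 ctr [ 661.8 -108.8] size [14.5 25.2] ang 2.6 mean [ 660.6 -108.2  210.7]
px [278. 124.] 91 ctr [655.8 -19.8] size [15.  24.5] ang 5.8 mean [654.7 -19.9 210.2]
px [238. 127.] 96 ctr [650.2  63.1] size [15.4 25.4] ang 1.5 mean [649.6  63.  210.3]
eef [0.6368 0.3508 0.2873] yaw 80.69 lin mm [-104.6 -324.2  -12. ] n 341 rot [0. 0. 0.] w 0.0849 F [0.2 0.5 0.6] t 42.12
```

View pics/s17.png

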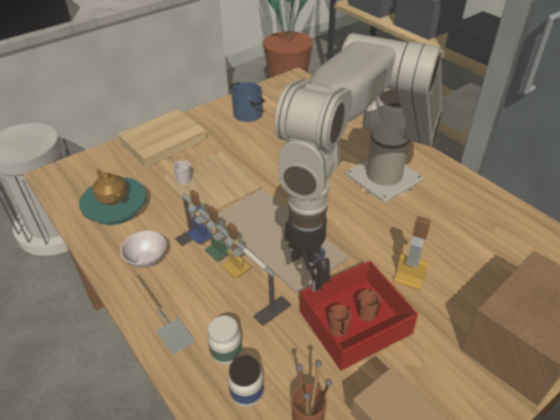

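View pics/t17.png

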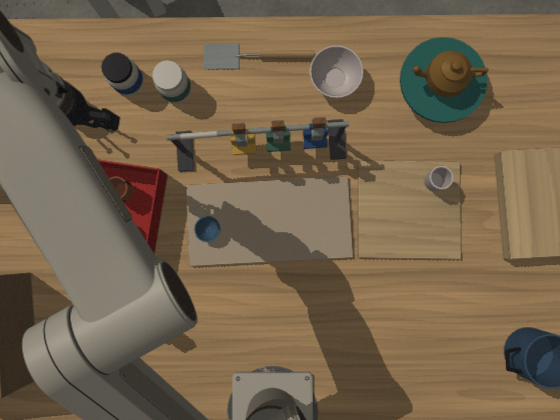

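Both beakers are in the crate at (340,318) and (368,303). The three hangers are on their bands, with tabs at y = 63, −20 and −109 mm against bands at 65, −20 and −105 mm in the same camera. The white beaker and bowl are untouched, and the arm is clear. Handing in.

```bash
python3 -c "
from workcell import bot
print(bot.job_done())"
```

```text
the job is handed in; nothing more can be done
None
```

The job is handed in at about 42 s of the 210 s allowed; it reports no verdict, so what follows rests on my own measurements.

- **Hangers:** I hooked blue, green and the smaller shelf yellow over the white stretch in that order. Each was slid along the rail to its own band without being lifted.
- **Beakers:** Only two cracked beakers were there. Both stand in the red crate, about 9 cm apart.
- **Last checks:** In the top camera the hanger tabs were 2 mm (yellow), 0 mm (green) and 4 mm (blue) from their band centres, with the limit at 12 mm. The wrist camera had put blue within 2 mm before release. All three tab tops were at about 210 mm, close to the 212 mm expected for a hanger seated on the rail.
- **Left alone:** The white beaker had not moved in the top camera, and the bowl and the larger yellow hanger looked undisturbed. The arm was clear of everything.

The cameras disagreed by 2–4 mm throughout, which is small against the limits. None of my checks failed. I did not measure the at-rest speeds.

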